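# Gauge two bushes on a step pin and sort them

### The job

Check both bronze bushes from the rack on the inclined step gauge, one at a time and in either order: slide each one squarely down the pin as far as it will go, without forcing it. A bush that stops at the step of the pin is good and goes back to lie on the rack's rods; one that slides over the step right down to the collar is bored too large and is to lie in the open sheet-metal tray. Put the first bush away before you gauge the second, let go of both, and leave the other things where they are.

Things in the scene. Friction and masses are not known exactly. Their poses are not given: they have to be found in the camera images.
- bush_a: one of two bronze bushes, alike outside: a tube 80 mm long, 44 mm outside diameter, 0.25 to 0.45 kg, both mouths opened to 35 mm by a chamfer 5 mm deep. One is bored 26 mm, the other 33 mm; which is which must be found with the gauge. Origin at the centre of the tube; x axis along the tube (it may be rolled about x). Starts lying in one bay of the rack
- bush_b: the other bush, described as bush_a, in the other bay of the rack; either of the two may be the one bored too large
- gauge_pin: fixed steel step pin, pointing 35 degrees above the horizontal, roughly to the robot's right. Origin on its axis at the face of the collar at its foot (50 mm diameter), 111 mm above the bench. z axis along the pin to its nose, y horizontal, x upward, square to the pin. Thick part 31 mm diameter up to z = 30 mm, thin part 24 mm diameter up to z = 63 mm, then a taper to 14 mm at z = 75 mm
- pin_step (a point): point on the pin's axis at its square step, 30 mm up the pin from the collar. A bush of 26 mm bore stops with its end at the step or up to 2 mm beyond (bush centre 68 to 70 mm up the pin from the collar). A bush of 33 mm bore passes the step if held in line with the pin, and stops on the collar (centre 40 mm up the pin)
- pin_nose (a point): centre of the pin's nose, 75 mm up the pin from the collar, about 154 mm above the bench
- gauge_stand: fixed grey cast stand that carries the pin: base 104 x 76 x 12 mm on a 36 mm high surface plate, a post and a clamp block 52 x 52 mm behind the collar. Origin at the centre of the base's underside; x axis horizontal, away from the side to which the pin points; z up
- rack: fixed wooden rack on a 46 mm high work board: board 214 (x) x 68 (y) x 14 mm; two 8 mm steel rods along x, 30 mm apart; three cross bars 10 mm thick, tops at z = 42 mm, at x = -102, 0 and 102 mm make two bays 92 mm long, centred at x = -51 and 51 mm. A bush lies along x on both rods, axis at y = 0, z = 45 mm. Origin at the centre of its underside, z up
- scrap_tray: fixed open sheet-metal tray on the cutting mat: 130 (x) x 150 (y) x 35 mm, walls and floor 3 mm thick, rim 38 mm above its underside. Origin at the centre of its underside (12 mm above the bench), z up; a bush that lies in it has its axis 25 mm above the origin
- file: bystander: file with a wooden handle, 250 mm, lying along the front edge of the bench, left
- flux_bottle: bystander: small bottle 30 x 30 x 58 mm standing behind the gauge
- paint_jar: bystander: small dark paint jar 30 x 30 x 53 mm standing behind the soldering station, left of the rack

How it is judged:
On the way, in this order (a step that is already met when the one before it is completed fails the run):
1. one bush is slid on the pin as far as it goes: to the step (26 mm bore) or to the collar (33 mm bore) (((z of bush_a in the frame of gauge_pin between 0.055 and 0.075 m and x of bush_a in the frame of gauge_pin between -0.005 and 0.005 m and y of bush_a in the frame of gauge_pin between -0.005 and 0.005 m and angle between the x axis of bush_a and the z axis of gauge_pin, either way round below 0.12 rad) or (z of bush_b in the frame of gauge_pin between 0.03 and 0.046 m and x of bush_b in the frame of gauge_pin between -0.005 and 0.005 m and y of bush_b in the frame of gauge_pin between -0.005 and 0.005 m and angle between the x axis of bush_b and the z axis of gauge_pin, either way round below 0.12 rad))), for 0.1 s.
2. that bush is put away and let go, the good one on the rack's rods or the oversize one in the tray, while the other still lies on the rack (x of bush_a in the frame of rack between -0.1 and 0.1 m and y of bush_a in the frame of rack between -0.008 and 0.008 m and z of bush_a in the frame of rack between 0.04 and 0.051 m and angle between the x axis of bush_a and the x axis of rack, either way round below 0.12 rad and contact force between the fingers and bush_a below 0.1 N and ((x of bush_b in the frame of scrap_tray between -0.062 and 0.062 m and y of bush_b in the frame of scrap_tray between -0.072 and 0.072 m and z of bush_b in the frame of scrap_tray between 0.018 and 0.032 m and contact force between the fingers and bush_b below 0.1 N) or (x of bush_b in the frame of rack between -0.1 and 0.1 m and y of bush_b in the frame of rack between -0.008 and 0.008 m and z of bush_b in the frame of rack between 0.04 and 0.051 m and angle between the x axis of bush_b and the x axis of rack, either way round below 0.12 rad and contact force between the fingers and bush_b below 0.1 N))), for 0.1 s.
3. with the first bush put away, the other is slid on the pin as far as it goes ((((z of bush_a in the frame of gauge_pin between 0.055 and 0.075 m and x of bush_a in the frame of gauge_pin between -0.005 and 0.005 m and y of bush_a in the frame of gauge_pin between -0.005 and 0.005 m and angle between the x axis of bush_a and the z axis of gauge_pin, either way round below 0.12 rad) and (x of bush_b in the frame of scrap_tray between -0.062 and 0.062 m and y of bush_b in the frame of scrap_tray between -0.072 and 0.072 m and z of bush_b in the frame of scrap_tray between 0.018 and 0.032 m and contact force between the fingers and bush_b below 0.1 N)) or ((z of bush_b in the frame of gauge_pin between 0.03 and 0.046 m and x of bush_b in the frame of gauge_pin between -0.005 and 0.005 m and y of bush_b in the frame of gauge_pin between -0.005 and 0.005 m and angle between the x axis of bush_b and the z axis of gauge_pin, either way round below 0.12 rad) and (x of bush_a in the frame of rack between -0.1 and 0.1 m and y of bush_a in the frame of rack between -0.008 and 0.008 m and z of bush_a in the frame of rack between 0.04 and 0.051 m and angle between the x axis of bush_a and the x axis of rack, either way round below 0.12 rad and contact force between the fingers and bush_a below 0.1 N)))), for 0.1 s.
At the end, for the whole second after the job is handed in: Both bushes were slid fully on the pin, the first put away before the second. The 26 mm bore lies in a rack bay on both rods (within 8 mm of the centre line, 0.12 rad); the 33 mm bore lies on the tray's floor (axis 18 to 32 mm above its underside). Both let go, at rest (x of bush_a in the frame of rack between -0.1 and 0.1 m and y of bush_a in the frame of rack between -0.008 and 0.008 m and z of bush_a in the frame of rack between 0.04 and 0.051 m and angle between the x axis of bush_a and the x axis of rack, either way round below 0.12 rad and contact force between the fingers and bush_a below 0.1 N and x of bush_b in the frame of scrap_tray between -0.062 and 0.062 m and y of bush_b in the frame of scrap_tray between -0.072 and 0.072 m and z of bush_b in the frame of scrap_tray between 0.018 and 0.032 m and contact force between the fingers and bush_b below 0.1 N and linear speed of each of bush_a, bush_b below 0.02 m/s); the robot touches nothing.
It fails at once if a bush is forced on the gauge (more than 40 N between bush and pin) (contact force between any of bush_a, bush_b and gauge_pin above 40 N).
It fails at once if a bystander (file, small bottle, paint jar) is shifted by more than 30 mm (distance of any of file, flux_bottle, paint_jar from where it was at the start of the episode above 0.03 m).
It also fails if it takes over 72 s, if anything falls off the work surface, if the arm or the gripper's body presses on something with over 40 N, if the wrist force passes 120 N, or if a joint passes its speed limit or range.

### The arm

A 6-joint arm with a two-finger parallel gripper is mounted at the origin on a cart in front of the work surface, level with it; the furniture and walls round the work are solid. World frame = base frame: x ahead of the robot, y to its left, z up, the work surface at z = 0. Lengths are in m, angles in rad, forces in N, time in s.
With the tool pointing down it reaches from about 0.375 to 0.975 m from the base axis. Payload 3.8 kg.
Tool frame: the origin (TCP) lies midway between the tips of the shut fingers; the grasp point (between the pads) lies 19 mm behind it; z points along the fingers, y is the line along which they close (so a half turn about z gives the same grasp; the last joint's range is limited). The gripper opens to 85 mm and grips with 20 to 120 N. Pads are 22 mm wide; open, the fingers measure 114 mm over their backs; the gripper's body (76 mm by 85 mm) begins 54 mm behind the grasp point. The pads swing forward as they close: fully open they stand 13 mm farther back than shut.
Start: joints at [1.277, 0.264, 1.604, -0, 1.274, -0.037], TCP at [0.171, 0.653, 0.231] pointing down, gripper open.
Joint ranges: [-2.63, 2.63], [-0.94, 2.18], [0.31, 2.57], [-1.31, 4.45], [0, 2.66], [-2.55, 2.55]. Speed limits (rad/s): [2.57, 2.57, 3.14, 3.14, 3.14, 3.14].

### API

Orientations are given as a rotation vector (axis times angle).
In Python, from workcell import bot, cams gives the robot as it stands.
- The arm moves only by the tool play_rows, never from a script. Its argument "rows" is a list of rows, each a list of 2 entries, a list of its own where there are three numbers: the shift along the tool's x, y, z scaled (see below), then the turn, a rotation vector about the tool's x, y, z scaled (see below). A call has 1 to 20 rows; each row is the pose to reach, as a shift and turn from the pose commanded when the call began, along the tool's axes at that moment; what a row does not reach only later rows make up. The controller multiplies each number of a shift by 250 mm and each number of a turn by 45 degrees. A row lasts 1/12 s, in which the tool goes at most 41.7 mm and 7.16 degrees, less where a joint would pass 70% of its speed; a pose out of reach is approached as far as the arm can. A call with a number of a shift or a turn outside -1 to 1 is refused whole. A call with a gripper value outside its range is refused whole. "claw" is the opening, from -1 (shut) to 1 (fully open), set as the call begins (left out, the last holds). The fingers move at their own pace and stop on an object; "newtons" is the grip in N (left out, the last holds). Time passes only in rows, so rows that repeat a pose let the fingers close. It gives the time, the measured TCP pose, the force, the opening and the grip force at its end, in the units of the state.
- bot.read_state(): the state, without advancing time (a new reading comes with each control period).
- cams.read_camera(name): name is "side" or "top" or "wrist"; returns a dict with "image" (420x560x3 uint8, red, green, blue), "K" (3x3 intrinsics, pixels), "T" (4x4, takes a point from camera to world coordinates); the wrist camera has in their place "mount" (4x4, takes a point from camera to tool coordinates, whose origin is the TCP and whose axes are the flange's). Camera axes: x right, y down, z forward; pixel columns grow to the right and rows downward; lengths in m; the calibration is good to about 2 mm. A picture is of the moment at which its call begins: read the wrist's pose just before it. There is no depth.
- bot.finish_job(): hands the job in; it is judged then, once.
The state is a dict: "time": time; "q": joint angles; "joint_vel": joint speeds; "joint_torque": joint torques, N m; "tool_pos": TCP position; "tcp_rot": TCP orientation; "wrist_force": force on the tool from outside, world axes, zero at the start; "torque": the same for the moment, N m; "width": opening from 0.0 (shut) to 1.0 (fully open); "grip_force": force on a finger pad.
Only numpy, scipy, OpenCV 4.12 (cv2) and the standard library are available. Lean on these libraries where they do the work, as an engineer would, in place of code of your own. Each camera call takes 0.05 s, during which the arm holds its last target. There are 200 camera calls.

## Working session

There is one attempt and no reset: what is moved stays moved. The work goes in short steps, Python scripts to look and compute and a tool call to move; the robot and the scene stay as the last step left them, time stands still between calls to the robot, and variables do not carry over. Pictures are saved under pics/ and viewed, at most 10 in all, crops included, and the job is handed in when it is done.

Besides the shell and the picture viewer there is one more tool, called after ">>>" in YAML: its name, and indented under it one key for each argument. play_rows: Moves the arm, as the interface text tells. Its arguments: {"type":"object","properties":{"rows":{"type":"array","items":{"type":"array"}},"claw":{"type":"number"},"newtons":{"type":"number"}},"required":["rows"]}

```bash
mkdir -p pics; ls; python3 - <<'E'
from workcell import bot,cams
import cv2,numpy as np
s=bot.read_state();print(s)
for n in ("side","top","wrist"):
    c=cams.read_camera(n);cv2.imwrite(f"pics/{n}0.png",c["image"][:,:,::-1]);np.savez(f"{n}0.npz",**c)
    print(n,c["K"].tolist(),np.round(c.get("T",c.get("mount")),4).tolist())
E
```

```text
pics
{'time': 0.0, 'q': array([ 1.27710756e+00,  2.64731167e-01,  1.60538522e+00,  1.40764420e-05,
        1.27367549e+00, -3.68968586e-02]), 'joint_vel': array([-0.00048381, -0.00068525,  0.00151006, -0.00159278, -0.00063623,
        0.00046881]), 'joint_torque': array([-1.46805392e-04, -5.15089917e+01, -3.67324233e+01, -4.00642557e-05,
        1.27312902e-02,  2.05821514e-06]), 'tool_pos': array([0.17122026, 0.65217098, 0.22997077]), 'tcp_rot': array([-0.40221858, -3.11535811,  0.00340356]), 'wrist_force': array([ 0.20014618,  0.03996031, -0.31778329]), 'torque': array([ 0.02974619, -0.00098311, -0.00449785]), 'grip_force': 0.0, 'width': 1.0028227797261076}
side [[455.8193112938245, 0.0, 283.86478501892793], [0.0, 455.8193112938245, 198.14968969601787], [0.0, 0.0, 1.0]] [[0.9441, -0.2105, 0.2535, 0.3618], [-0.3295, -0.5884, 0.7384, -0.5438], [-0.0062, -0.7807, -0.6249, 0.6688], [0.0, 0.0, 0.0, 1.0]]
top [[454.471072341667, 0.0, 282.550655080797], [0.0, 454.471072341667, 206.83848243888767], [0.0, 0.0, 1.0]] [[0.0838, -0.9729, 0.2156, 0.3668], [-0.9965, -0.083, 0.0127, 0.0721], [0.0055, -0.2159, -0.9764, 1.0554], [0.0, 0.0, 0.0, 1.0]]
wrist [[357.27518010738004, 0.0, 278.8901613569312], [0.0, 357.27518010738004, 210.6275408644474], [0.0, 0.0, 1.0]] [[0.0007, -0.9617, -0.2742, 0.0713], [1.0, 0.0009, -0.0006, -0.0004], [0.0008, -0.2742, 0.9617, -0.1429], [0.0, 0.0, 0.0, 1.0]]
```

View pics/side0.png

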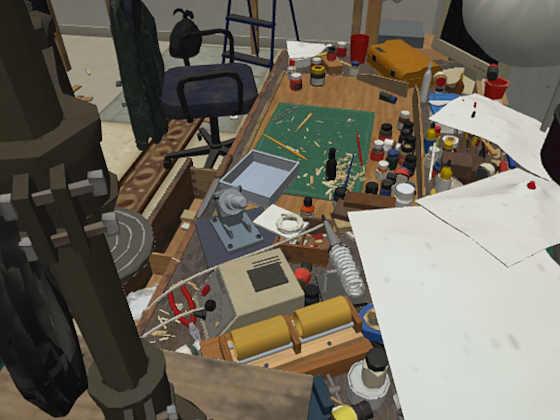

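View pics/top0.png

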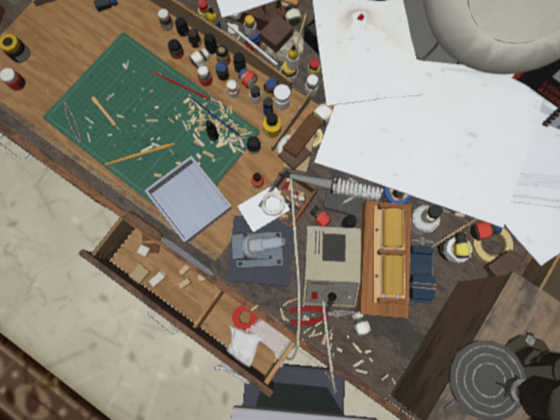

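```bash
python3 - <<'E'
import cv2
t=cv2.imread("pics/top0.png");s=cv2.imread("pics/side0.png")
cv2.imwrite("pics/topc.png",cv2.resize(t[145:325,140:420],(800,514),interpolation=cv2.INTER_CUBIC))
cv2.imwrite("pics/sidec.png",cv2.resize(s[140:380,180:380],(500,600),interpolation=cv2.INTER_CUBIC))
E
```

```text
(no output)
```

View pics/topc.png

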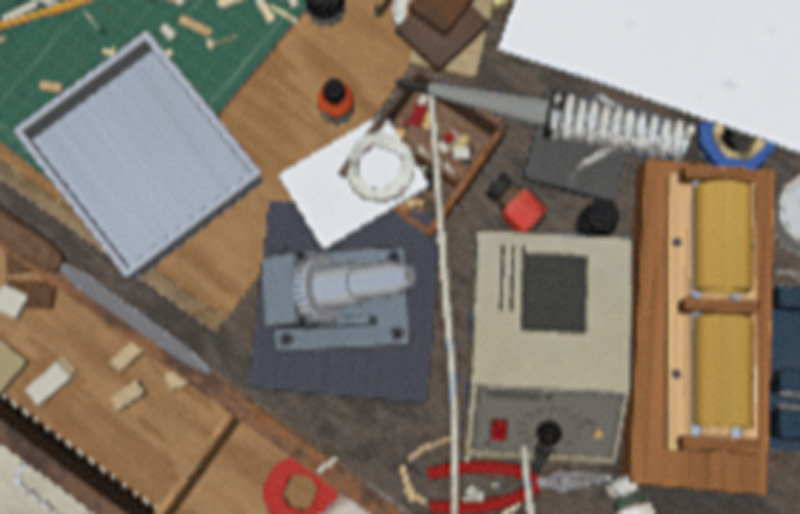

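View pics/sidec.png

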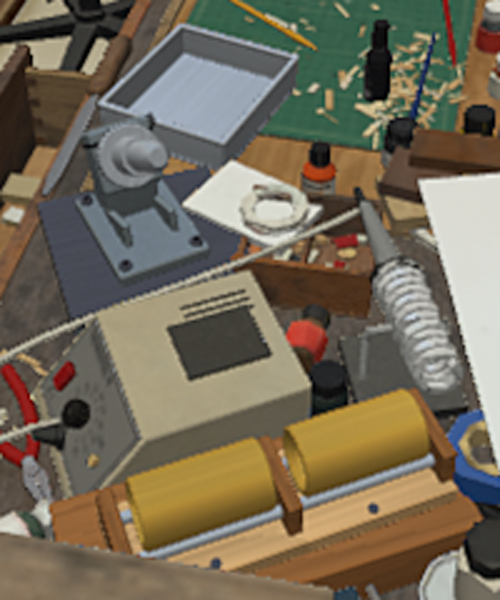

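```bash
cat > h.py <<'E'
import numpy as np,cv2
from scipy.spatial.transform import Rotation as R
def load(n,i=0): return np.load(f"{n}{i}.npz")
def ray(c,p,T=None):
    T=c["T"] if T is None else T
    d=T[:3,:3]@np.linalg.inv(c["K"])@[p[0],p[1],1]; return T[:3,3],d/np.linalg.norm(d)
def plane(c,p,z,T=None):
    o,d=ray(c,p,T); return o+d*(z-o[2])/d[2]
def tri(rs):
    A=sum(np.eye(3)-np.outer(d,d) for o,d in rs);b=sum((np.eye(3)-np.outer(d,d))@o for o,d in rs)
    x=np.linalg.solve(A,b);return x,[round(1e3*float(np.linalg.norm(np.cross(x-o,d))),1) for o,d in rs]
def proj(c,X,T=None):
    T=c["T"] if T is None else T
    q=c["K"]@(T[:3,:3].T@(np.asarray(X)-T[:3,3]));return q[:2]/q[2]
def bronze(c,box):
    x0,y0,x1,y1=box;h=cv2.cvtColor(c["image"],cv2.COLOR_RGB2HSV)
    m=cv2.inRange(h,(17,110,60),(30,255,255));k=np.zeros_like(m);k[y0:y1,x0:x1]=m[y0:y1,x0:x1]
    k=cv2.morphologyEx(k,cv2.MORPH_OPEN,np.ones((3,3)))
    cs=[q for q in cv2.findContours(k,0,2)[0] if cv2.contourArea(q)>150]
    return [cv2.minAreaRect(q) for q in cs]
E
python3 - <<'E'
from h import *
t=load("top");s=load("side")
print("h",cv2.cvtColor(t["image"],cv2.COLOR_RGB2HSV)[[230,270],[393,393]])
for n,c,b in(("top",t,(370,195,412,310)),("side",s,(215,285,370,370))):
    for r in bronze(c,b):
        print(n,r)
        if n=="top":
            P=cv2.boxPoints(r);W=np.array([plane(c,p,.1) for p in P]);print(W.round(4).tolist(),"ctr",plane(c,r[0],.093).round(4))
f=lambda x,y:(140+x/2.857,145+y/2.857); g=lambda x,y:(180+x/2.5,140+y/2.5)
nose=tri([ray(t,f(412,276)),ray(s,g(155,153))]);print("nose",nose)
print("base",[plane(t,f(*p),.048).round(4).tolist() for p in((275,348),(411,343),(408,248),(265,255))])
print("holes",[plane(t,f(*p),.048).round(4).tolist() for p in((285,338),(397,332))])
print("plate",[plane(t,f(*p),.036).round(4).tolist() for p in((272,202),(252,387),(426,400))])
print("traytop",[plane(t,f(*p),.050).round(4).tolist() for p in((147,34),(260,173),(128,276),(15,130))])
print("bars",[plane(t,f(*p),.088).round(4).tolist() for p in((680,302),(755,305),(690,174),(678,442),(753,445))])
E
```

```text
h [[ 20 148 178]
 [ 20 144 175]]
top ((393.0, 274.5), (39.0, 20.0), 90.0)
[[0.4922, -0.135, 0.1], [0.4957, -0.177, 0.1], [0.4149, -0.1792, 0.1], [0.4114, -0.1379, 0.1]] ctr [ 0.4538 -0.159   0.093 ]
top ((393.0, 228.0), (40.0, 20.0), 90.0)
[[0.5936, -0.1313, 0.1], [0.5972, -0.1743, 0.1], [0.5106, -0.1766, 0.1], [0.507, -0.1345, 0.1]] ctr [ 0.553  -0.1558  0.093 ]
side ((274.9000244140625, 361.1999816894531), (14.862704277038574, 42.69074630737305), 71.56504821777344)
side ((328.59613037109375, 342.9013671875), (15.317275047302246, 67.05927276611328), 70.82099914550781)
side ((258.1999816894531, 337.1000061035156), (30.674089431762695, 62.929317474365234), 71.56504821777344)
side ((321.8000183105469, 315.9000244140625), (29.4091796875, 58.502132415771484), 71.56504821777344)
nose (array([0.49497557, 0.07448607, 0.15978591]), [0.6, 0.6])
base [[0.4456, 0.1755, 0.048], [0.4583, 0.0713, 0.048], [0.5321, 0.0798, 0.048], [0.5171, 0.191, 0.048]]
holes [[0.4539, 0.1687, 0.048], [0.4658, 0.0828, 0.048]]
plate [[0.562, 0.1915, 0.036], [0.4151, 0.1914, 0.036], [0.4165, 0.056, 0.036]]
traytop [[0.689, 0.3056, 0.05], [0.5818, 0.2018, 0.05], [0.4913, 0.2953, 0.05], [0.6002, 0.4003, 0.05]]
bars [[0.502, -0.1266, 0.088], [0.5045, -0.1827, 0.088], [0.6008, -0.1305, 0.088], [0.3993, -0.1291, 0.088], [0.4017, -0.1839, 0.088]]
```

```bash
cat >> h.py <<'E'
def rot(h,tilt=0):
    """tool x heading h deg; tilt deg: tool x dips down by tilt (tool z then leans to -x heading)"""
    h,t=np.radians([h,tilt]);u=np.array([np.cos(h),np.sin(h),0]);k=np.array([0,0,1.])
    X=u*np.cos(t)-k*np.sin(t);Z=-k*np.cos(t)-u*np.sin(t);return np.column_stack([X,np.cross(Z,X),Z])
def state():
    from workcell import bot
    s=bot.read_state();return s,np.array(s["tool_pos"]),R.from_rotvec(s["tcp_rot"]).as_matrix()
def to(P,M,p=None,R0=None):
    """units of shift & turn from pose (p,R0) (default: now) to tcp P, rotation M"""
    if p is None: _,p,R0=state()
    sh=R0.T@(np.asarray(P)-p)/.25;tu=R.from_matrix(R0.T@M).as_rotvec()/np.radians(45)
    n=max(np.linalg.norm(sh)*250/41.7,np.linalg.norm(tu)*45/7.16)
    print("shift",sh.round(3).tolist(),"turn",tu.round(3).tolist(),"rows>=%.1f"%n)
def snap(name,i):
    from workcell import cams
    s,p,M=state();c=cams.read_camera(name);T=c.get("T")
    if T is None:
        W=np.eye(4);W[:3,:3]=M;W[:3,3]=p;T=W@c["mount"]
    np.savez(f"{name}{i}.npz",image=c["image"],K=c["K"],T=T);cv2.imwrite(f"pics/{name}{i}.png",c["image"][:,:,::-1])
    return load(name,i)
E
python3 - <<'E'
from h import *
P=[.42,0.0,.34];M=rot(182)
_,p,R0=state();Q=(p+P)/2;print(R0.round(3));to(Q,rot(173));to(P,M,Q,rot(173))
E
```

```text
[[-0.967  0.254 -0.001]
 [ 0.254  0.967 -0.002]
 [ 0.    -0.002 -1.   ]]
shift [-0.812, -1.136, -0.218] turn [-0.002, -0.0, -0.171] rows>=8.5
shift [-0.653, -1.234, -0.22] turn [0.0, 0.0, -0.2] rows>=8.5
```

>>> play_rows:
  rows:
    - [[-0.7,-1,-0.25],[0,0,-0.16]]
    - [[-0.7,-1,-0.25],[0,0,-0.16]]
    - [[-0.7,-1,-0.25],[0,0,-0.16]]
    - [[-0.7,-1,-0.25],[0,0,-0.16]]
    - [[-0.7,-1,-0.25],[0,0,-0.16]]
    - [[-0.7,-1,-0.25],[0,0,-0.16]]
    - [[-0.7,-1,-0.25],[0,0,-0.16]]
    - [[-0.7,-1,-0.25],[0,0,-0.16]]
  claw: 1

```text
time: 0.82
tool_pos: [0.2781, 0.3631, 0.2947]
tcp_rot: [0.208, 3.133, -0.001]
wrist_force: [0.1, 0.0, -0.2]
width: 1.001
grip_force: 0.0
```

```bash
python3 - <<'E'
from h import *
s,p,M=state();print(s["time"],p);to([.42,0,.34],rot(182))
E
```

```text
0.8167 [0.27806474 0.36312043 0.29467468]
shift [-0.755, -1.365, -0.179] turn [-0.001, 0.002, -0.213] rows>=9.4
```

>>> play_rows:
  rows:
    - [[-0.6,-1,-0.15],[0,0,-0.2]]
    - [[-0.6,-1,-0.15],[0,0,-0.2]]
    - [[-0.6,-1,-0.15],[0,0,-0.2]]
    - [[-0.6,-1,-0.15],[0,0,-0.2]]
    - [[-0.6,-1,-0.15],[0,0,-0.2]]
    - [[-0.6,-1,-0.15],[0,0,-0.2]]
    - [[-0.6,-1,-0.15],[0,0,-0.2]]
    - [[-0.6,-1,-0.15],[0,0,-0.2]]
    - [[-0.6,-1,-0.15],[0,0,-0.2]]

```text
time: 1.57
tool_pos: [0.394, 0.0969, 0.3316]
tcp_rot: [-0.032, 3.141, -0.0]
wrist_force: [-0.7, -0.2, -0.3]
width: 1.001
grip_force: 0.0
```

```bash
python3 - <<'E'
from h import *
s,p,M=state();print(s["time"],p);to([.42,0,.34],rot(182))
c=snap("wrist",1)
E
```

```text
1.5667 [0.3940303  0.09687437 0.33155912]
shift [-0.096, -0.39, -0.034] turn [-0.0, 0.001, -0.019] rows>=2.4
```

View pics/wrist1.png

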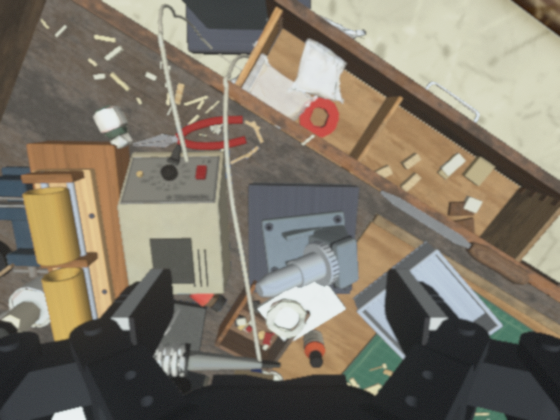

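```bash
python3 - <<'E'
import cv2
t=cv2.imread("pics/wrist1.png")
cv2.imwrite("pics/w1c.png",cv2.resize(t[205:310,230:380],(750,525),interpolation=cv2.INTER_CUBIC))
E
```

```text
(no output)
```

View pics/w1c.png

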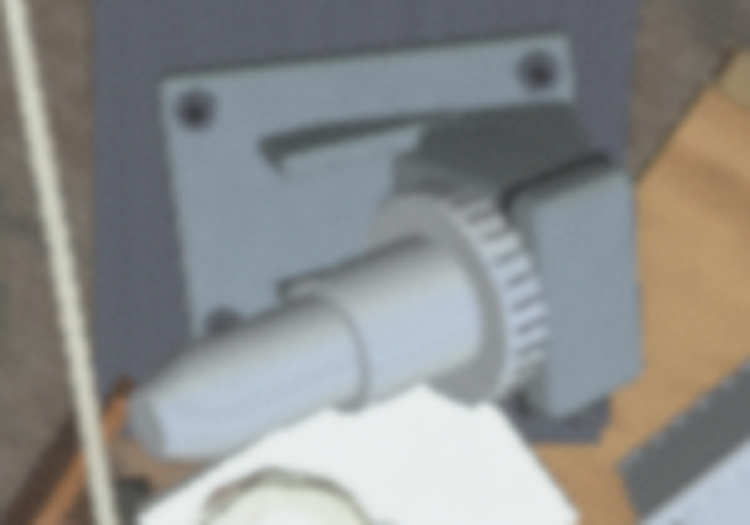

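```bash
python3 - <<'E'
from h import *
from scipy.optimize import least_squares
t=load("top");s=load("side");w=load("wrist",1)
f=lambda x,y:(140+x/2.857,145+y/2.857); g=lambda x,y:(180+x/2.5,140+y/2.5); k=lambda x,y:(230+x/5,205+y/5)
base=[plane(w,k(*p),.048) for p in((163,80),(570,38),(195,110),(537,72))];print(np.round(base,4).tolist())
for a,b in((0,1),(2,3)):
    d=base[a]-base[b];print("yaw",np.degrees(np.arctan2(d[1],d[0])))
print("nose z154: top",plane(t,f(412,276),.154),"wrist",plane(w,k(150,426),.154),"side",plane(s,g(155,153),.154))
print("step w",plane(w,k(331,350),.111+.03*np.sin(np.radians(35))),"collar w",plane(w,k(432,302),.111))
print(tri([ray(s,g(155,153)),ray(w,k(150,426))]),tri([ray(t,f(412,276)),ray(w,k(150,426)),ray(s,g(155,153))]))
def pt(v,z): 
    c,q=np.cos(np.radians(35)),np.sin(np.radians(35));return np.array([v[0]+z*c*np.cos(v[2]),v[1]+z*c*np.sin(v[2]),.111+z*q])
obs=[(w,k(150,426),.075,.8),(w,k(331,350),.03,.8),(w,k(432,302),0,.5),(t,f(412,276),.075,1),(s,g(155,153),.075,1)]
r=least_squares(lambda v:np.concatenate([(proj(c,pt(v,z))-p)*wt for c,p,z,wt in obs]),[.49,.13,-1.45],loss="soft_l1")
print(r.x,np.degrees(r.x[2]),r.fun.round(2),pt(r.x,.075))
print("tray wrist rim", [plane(w,p,.05).round(3).tolist() for p in((433,250),(500,325))])
# rack
for b in bronze(w,(20,170,120,350)): print(b)
E
```

```text
[[0.4583, 0.0776, 0.048], [0.4452, 0.1787, 0.048], [0.4661, 0.0857, 0.048], [0.4542, 0.1711, 0.048]]
yaw -82.62381720967687
yaw -82.11889408996322
nose z154: top [0.49520737 0.07455956 0.154     ] wrist [0.49693356 0.08005479 0.154     ] side [0.49709827 0.08155695 0.154     ]
step w [0.49220912 0.11715739 0.12820729] collar w [0.4885251  0.14018001 0.111     ]
(array([0.49661392, 0.08014123, 0.15503137]), [0.2, 0.2]) (array([0.49545486, 0.07740814, 0.15706966]), [2.9, 2.8, 0.8])
[ 0.48894354  0.14085009 -1.44631962] -82.8680099639979 [-0.13 -0.26 -0.52 -0.16  0.29  0.18 -2.6  -0.9  -0.04  0.61] [0.49657121 0.07988903 0.15401823]
tray wrist rim [[0.492, 0.295, 0.05], [0.599, 0.402, 0.05]]
((67.09615325927734, 302.48077392578125), (71.19015502929688, 41.18438720703125), 78.69007110595703)
((50.9839973449707, 225.91201782226562), (79.06736755371094, 44.90025329589844), 79.69515228271484)
```

```bash
python3 - <<'E'
from h import *
w=load("wrist",1)
for b in bronze(w,(20,170,120,350)): 
    P=cv2.boxPoints(b);print(plane(w,b[0],.094),[plane(w,p,.098).round(3).tolist() for p in P])
to([.454,-.156,.22],rot(182))
E
```

```text
[ 0.55078399 -0.15334538  0.094     ] [[0.509, -0.176, 0.098], [0.498, -0.129, 0.098], [0.59, -0.124, 0.098], [0.602, -0.175, 0.098]]
[ 0.45445975 -0.15773756  0.094     ] [[0.414, -0.18, 0.098], [0.404, -0.131, 0.098], [0.494, -0.128, 0.098], [0.506, -0.18, 0.098]]
shift [-0.22, -1.023, 0.444] turn [0.001, -0.0, -0.016] rows>=6.8
```

>>> play_rows:
  rows:
    - [[-0.22,-1,0.44],[0,0,0]]
    - [[-0.22,-1,0.44],[0,0,0]]
    - [[-0.22,-1,0.44],[0,0,0]]
    - [[-0.22,-1,0.44],[0,0,0]]
    - [[-0.22,-1,0.44],[0,0,0]]
    - [[-0.22,-1,0.44],[0,0,0]]
    - [[-0.22,-1,0.44],[0,0,0]]
    - [[-0.22,-1,0.44],[0,0,0]]
    - [[-0.22,-1,0.44],[0,0,0]]
    - [[-0.22,-1,0.44],[0,0,0]]

```text
time: 2.45
tool_pos: [0.4548, -0.1473, 0.221]
tcp_rot: [0.043, -3.14, -0.002]
wrist_force: [-0.2, 0.1, 0.9]
width: 1.0
grip_force: 0.0
```

```bash
python3 - <<'E'
from h import *
s,p,M=state();print(s["time"],p)
w=snap("wrist",2)
h=cv2.cvtColor(w["image"],cv2.COLOR_RGB2HSV);m=cv2.inRange(h,(17,100,50),(32,255,255))
for b in bronze(w,(0,0,560,420)):
    P=cv2.boxPoints(b);print(np.round(b[0],1),np.round(b[1],1),round(b[2],1),plane(w,b[0],.094).round(4))
# midline per row of near bush
for r in range(100,300,12):
    x=np.where(m[r,180:400])[0]+180
    if len(x)>20: print(r,x.min(),x.max(),plane(w,((x.min()+x.max())/2,r),.095).round(4)[:2])
E
```

```text
2.45 [ 0.45477683 -0.14729389  0.22101025]
[ 75.6 275.8] [26.6  9.5] 71.6 [ 0.521  -0.3137  0.094 ]
[269.  315.9] [106.2  51.2] 89.1 [ 0.5542 -0.1529  0.094 ]
[100.8 273.2] [25.6 24.8] 80.5 [ 0.5181 -0.2926  0.094 ]
[266.4 204. ] [112.1  56.2] 89.4 [ 0.4551 -0.1569  0.094 ]
148 255 307 [ 0.4114 -0.1468]
160 228 307 [ 0.4206 -0.1567]
172 237 295 [ 0.4297 -0.1577]
184 229 306 [ 0.439  -0.1564]
196 230 306 [ 0.4484 -0.1558]
208 230 306 [ 0.458  -0.1556]
220 231 306 [ 0.4679 -0.155 ]
232 240 306 [ 0.4778 -0.1512]
244 232 306 [ 0.488  -0.1542]
256 233 305 [ 0.4985 -0.154 ]
268 245 305 [ 0.5089 -0.1488]
280 234 305 [ 0.5199 -0.1531]
292 243 305 [ 0.5308 -0.1491]
```

View pics/wrist2.png

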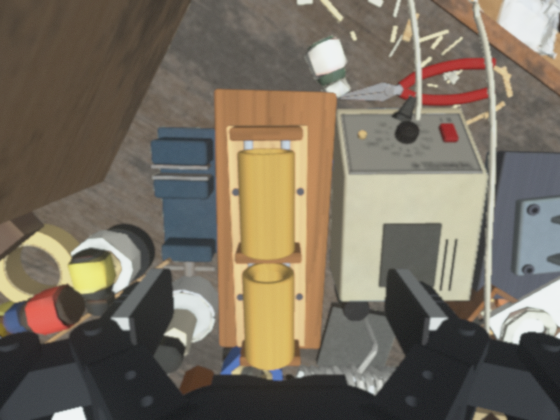

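```bash
python3 - <<'E'
from h import *
to([.4545,-.1567,.13],rot(182.1));to([.4545,-.1567,.071],rot(182.1))
E
```

```text
shift [0.003, -0.038, 0.366] turn [0.001, 0.0, -0.011] rows>=2.2
shift [0.003, -0.038, 0.602] turn [0.001, 0.0, -0.011] rows>=3.6
```

>>> play_rows:
  rows:
    - [[0,-0.04,0.1],[0,0,-0.01]]
    - [[0,-0.04,0.2],[0,0,-0.01]]
    - [[0,-0.04,0.3],[0,0,-0.01]]
    - [[0,-0.04,0.36],[0,0,-0.01]]
    - [[0,-0.04,0.36],[0,0,-0.01]]
    - [[0,-0.04,0.36],[0,0,-0.01]]
  claw: 0.3
  newtons: 40

```text
time: 3.0
tool_pos: [0.4548, -0.1577, 0.1314]
tcp_rot: [0.057, -3.14, -0.001]
wrist_force: [0.9, -0.3, 0.8]
width: 0.65
grip_force: 0.0
```

```bash
python3 - <<'E'
from h import *
s,p,M=state();print(p,s["width"]);to([.4545,-.1567,.071],rot(182.1))
E
```

```text
[ 0.45479154 -0.15769725  0.13142335] 0.6500778517242032
shift [0.001, 0.004, 0.242] turn [0.001, -0.001, -0.001] rows>=1.4
```

>>> play_rows:
  rows:
    - [[0,0,0.08],[0,0,0]]
    - [[0,0,0.16],[0,0,0]]
    - [[0,0,0.22],[0,0,0]]
    - [[0,0.002,0.24],[0,0,0]]
    - [[0,0.004,0.24],[0,0,0]]
    - [[0,0.004,0.24],[0,0,0]]

```text
time: 3.5
tool_pos: [0.4562, -0.1584, 0.0729]
tcp_rot: [-0.054, 3.139, -0.001]
wrist_force: [0.5, -0.2, 0.6]
width: 0.654
grip_force: 0.0
```

>>> play_rows:
  rows:
    - [[0,0,0],[0,0,0]]
    - [[0,0,0],[0,0,0]]
    - [[0,0,0],[0,0,0]]
    - [[0,0,0],[0,0,0]]
    - [[0,0,0],[0,0,0]]
    - [[0,0,0],[0,0,0]]
  claw: -1
  newtons: 40

```text
time: 4.0
tool_pos: [0.4564, -0.1569, 0.0737]
tcp_rot: [-0.051, 3.138, 0.004]
wrist_force: [-1.3, 8.1, 6.5]
width: 0.506
grip_force: 41.2
```

```bash
cat >> h.py <<'E'
C0=np.array([.489,.1408,.111]);YAW=-82.5
D=np.array([np.cos(np.radians(35))*np.cos(np.radians(YAW)),np.cos(np.radians(35))*np.sin(np.radians(YAW)),np.sin(np.radians(35))])
MP=rot(YAW+180,35)
def tcp_pin(z,off=(.002,0,-.0173)): return C0+z*D-MP@np.array(off)
E
python3 - <<'E'
from h import *
print(MP@[1,0,0],D)
s,p,M=state()
A=[.46,-.155,.22];B=[.46,-.09,.27];Cc=[.48,-.02,.28];E_=tcp_pin(.135)
print(E_)
to(A,rot(182),p,M);to(B,rot(145,8),A,rot(182));to(Cc,rot(115,22),B,rot(145,8));to(E_,MP,Cc,rot(115,22))
E
```

```text
[-0.1069208   0.81214408 -0.57357644] [ 0.1069208  -0.81214408  0.57357644]
[0.50494334 0.01969828 0.17540864]
shift [-0.016, 0.009, -0.585] turn [0.003, 0.004, -0.003] rows>=3.5
shift [-0.009, 0.26, -0.2] turn [0.057, -0.172, 0.821] rows>=5.3
shift [0.089, 0.275, -0.053] turn [0.173, -0.304, 0.646] rows>=4.6
shift [0.251, 0.158, 0.35] turn [0.186, -0.287, 0.342] rows>=3.0
```

>>> play_rows:
  rows:
    - [[0,0,-0.05],[0,0,0]]
    - [[0,0,-0.15],[0,0,0]]
    - [[0,0,-0.28],[0,0,0]]
    - [[0,0,-0.42],[0,0,0]]
    - [[0,0,-0.54],[0,0,0]]
    - [[0,0,-0.58],[0,0,0]]
    - [[0,0,-0.58],[0,0,0]]

```text
time: 4.58
tool_pos: [0.4574, -0.1593, 0.2204]
tcp_rot: [-0.053, 3.133, -0.005]
wrist_force: [1.6, 0.0, -4.3]
width: 0.505
grip_force: 42.8
```

>>> play_rows:
  rows:
    - [[0,0.05,-0.04],[0.01,-0.03,0.15]]
    - [[0,0.1,-0.08],[0.02,-0.06,0.3]]
    - [[0,0.16,-0.12],[0.035,-0.1,0.46]]
    - [[0,0.21,-0.16],[0.045,-0.14,0.62]]
    - [[0,0.26,-0.2],[0.057,-0.17,0.77]]
    - [[0,0.26,-0.2],[0.057,-0.17,0.82]]
    - [[0,0.26,-0.2],[0.057,-0.17,0.82]]

```text
time: 5.17
tool_pos: [0.4514, -0.0921, 0.264]
tcp_rot: [0.905, 2.873, -0.063]
wrist_force: [-0.2, 0.3, -4.5]
width: 0.503
grip_force: 42.9
```

```bash
python3 - <<'E'
from h import *
s,p,M=state();print(s["time"],p,s["q"].round(2),s["grip_force"],s["width"])
Cc=[.48,-.02,.28];to(Cc,rot(115,22));to(tcp_pin(.135),MP,Cc,rot(115,22))
E
```

```text
5.1667 [ 0.45138162 -0.09214315  0.26403424] [-0.22 -0.26  2.07 -0.06  1.2  -1.16] 42.85470150585752 0.5034642737722107
shift [0.062, 0.302, -0.073] turn [0.17, -0.309, 0.647] rows>=4.6
shift [0.251, 0.158, 0.35] turn [0.186, -0.287, 0.342] rows>=3.0
```

>>> play_rows:
  rows:
    - [[0.015,0.07,-0.02],[0.03,-0.06,0.13]]
    - [[0.03,0.14,-0.04],[0.07,-0.12,0.26]]
    - [[0.045,0.2,-0.06],[0.1,-0.19,0.39]]
    - [[0.06,0.26,-0.07],[0.14,-0.25,0.52]]
    - [[0.06,0.3,-0.07],[0.17,-0.31,0.65]]
    - [[0.06,0.3,-0.07],[0.17,-0.31,0.65]]
    - [[0.06,0.3,-0.07],[0.17,-0.31,0.65]]

```text
time: 5.75
tool_pos: [0.4806, -0.0205, 0.278]
tcp_rot: [1.506, 2.365, -0.296]
wrist_force: [0.0, -0.3, -4.9]
width: 0.505
grip_force: 43.0
```

```bash
python3 - <<'E'
from h import *
s,p,M=state();print(s["time"],p,s["q"].round(2),s["grip_force"],s["width"])
to(tcp_pin(.135),MP)
E
```

```text
5.75 [ 0.48057916 -0.02051053  0.2779527 ] [ 0.17 -0.21  2.05 -0.4   1.22 -0.15] 43.00709753588308 0.5050406848409663
shift [0.251, 0.157, 0.341] turn [0.183, -0.285, 0.344] rows>=3.0
```

>>> play_rows:
  rows:
    - [[0.06,0.04,0.085],[0.045,-0.07,0.085]]
    - [[0.125,0.08,0.17],[0.09,-0.14,0.17]]
    - [[0.19,0.12,0.255],[0.14,-0.21,0.26]]
    - [[0.25,0.157,0.34],[0.183,-0.285,0.344]]
    - [[0.25,0.157,0.34],[0.183,-0.285,0.344]]
    - [[0.25,0.157,0.34],[0.183,-0.285,0.344]]
    - [[0.25,0.157,0.34],[0.183,-0.285,0.344]]

```text
time: 6.33
tool_pos: [0.5064, 0.0171, 0.1787]
tcp_rot: [1.736, 1.974, -0.544]
wrist_force: [0.3, 0.4, -3.3]
width: 0.504
grip_force: 43.1
```

```bash
python3 - <<'E'
from h import *
s,p,M=state();print(s["time"],p,s["q"].round(2),s["wrist_force"])
to(tcp_pin(.135),MP)
w=snap("wrist",3);s=snap("side",3);t=snap("top",3)
a=cv2.resize(w["image"][120:420,130:430],(400,400));b=cv2.resize(s["image"][140:260,180:300],(400,400),interpolation=2)
cv2.imwrite("pics/c3.png",np.hstack([a,b])[:,:,::-1])
E
```

```text
6.3333 [0.50641585 0.01713829 0.17870046] [ 0.37  0.09  2.04 -0.63  1.25  0.52] [ 0.26929541  0.42496395 -3.33458848]
shift [0.016, -0.005, 0.005] turn [0.002, -0.0, -0.004] rows>=0.1
```

View pics/c3.png

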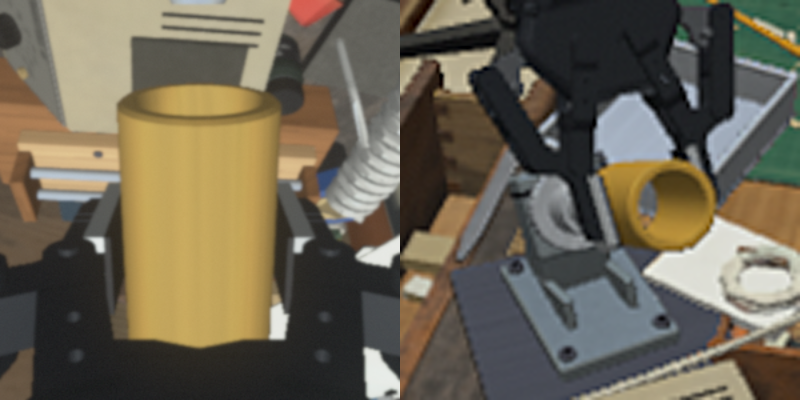

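```bash
python3 - <<'E'
from h import *
s=load("side",3);w=load("wrist",3);t=load("top",3)
_,p,M=state();b=p+M@[.002,0,-.0173];X=M[:,0]
print("bush",b)
for n,c in(("side",s),("wrist",w),("top",t)):
    print(n,"ctr",proj(c,b).round(0),"front",proj(c,b+.04*X).round(0),"back",proj(c,b-.04*X).round(0),"nose",proj(c,C0+.075*D).round(0),"collar",proj(c,C0).round(0))
    for r in bronze(c,(0,0,560,420)): print(np.round(r[0]),np.round(r[1]),round(r[2]))
E
```

```text
bush [0.50597119 0.02873023 0.1949199 ]
side ctr [254. 200.] front [247. 199.] back [261. 200.] nose [242. 202.] collar [231. 201.]
[344. 412.] [14. 25.] 90
[275. 362.] [16. 42.] 71
[259. 346.] [11. 59.] 72
[329. 343.] [15. 66.] 71
[322. 316.] [29. 58.] 72
[257. 201.] [26. 34.] 86
[397.  60.] [63. 40.] 24
wrist ctr [286. 296.] front [287. 195.] back [284. 382.] nose [280. 119.] collar [ 279. -151.]
[279. 282.] [197. 122.] 90
top ctr [309. 235.] front [291. 237.] back [327. 233.] nose [282. 240.] collar [252. 245.]
[462. 249.] [12. 15.] 90
[316. 235.] [22. 34.] 85
[393. 228.] [40. 20.] 90
[272. 127.] [20. 19.] 90
[10. 42.] [19. 19.] 90
```

```bash
python3 - <<'E'
from h import *
w=load("wrist",3);im=w["image"]
cv2.imwrite("pics/w3c.png",cv2.resize(im[0:230,180:380],(680,592)[:1]+(592,),interpolation=cv2.INTER_CUBIC)[:,:,::-1]) if 0 else cv2.imwrite("pics/w3c.png",cv2.resize(im[0:200,180:380],(600,600),interpolation=cv2.INTER_CUBIC)[:,:,::-1])
E
```

```text
(no output)
```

View pics/w3c.png

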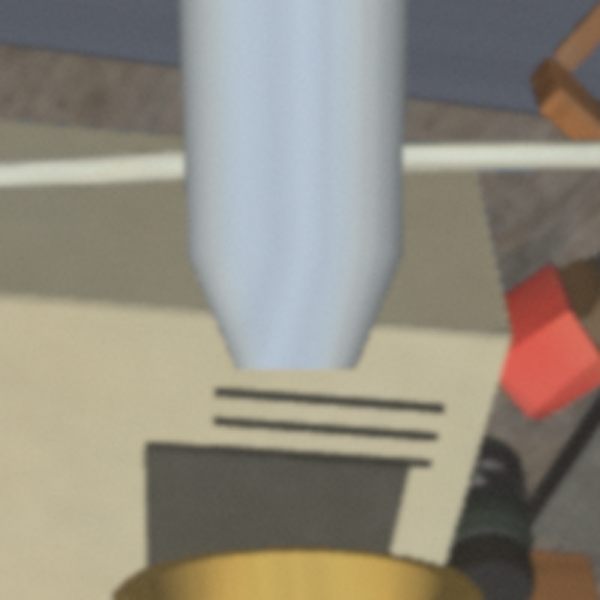

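```bash
cat >> h.py <<'E'
def edges(c,r,l,rr,wd=8):
    """subpixel strongest horizontal gradient within wd of columns l and rr in row r (avg 3 rows)"""
    g=c["image"][max(r-1,0):r+2].astype(float).mean(0);d=np.sqrt((np.gradient(g,axis=0)**2).sum(1));o=[]
    for q in(l,rr):
        a=np.arange(int(q)-wd,int(q)+wd+1);k=a[np.argmax(d[a])];b=np.arange(k-2,k+3);o.append((d[b]*b).sum()/d[b].sum())
    return o
def H(c,r,l,rr,rad):
    K=c["K"];k=.9617-.2742*(r-K[1,2])/K[0,0];t=(rr-l)/2/K[0,0]/k;return rad/np.sin(np.arctan(t))*1e3,((l+rr)/2-K[0,2])/K[0,0]/k*rad/t*1e3
E
python3 - <<'E'
from h import *
w=load("wrist",3)
for r in(5,20,35,45,65,80):
    l=180+(181+11*r/85)/3;q=180+(406-5*r/85)/3;e=edges(w,r,l,q,5);print("pin",r,np.round(e,1),np.round(H(w,r,*e,.012),2))
for r in(215,230,245,260,275,290,305,320,340,360):
    l=130+.75*(118+11*(r-210)/157);q=130+.75*(280-8*(r-210)/157);e=edges(w,r,l,q,5);print("bush",r,np.round(e,1),np.round(H(w,r,*e,.022),2))
E
```

```text
pin 5 [240.1 313.9] [130.63  -0.61]
pin 20 [240.3 313.9] [129.81  -0.59]
pin 35 [241.3 312.9] [131.96  -0.6 ]
pin 45 [241.4 312.1] [132.63  -0.73]
pin 65 [243.1 310.9] [136.21  -0.68]
pin 80 [243.2 310.9] [135.11  -0.65]
bush 215 [218. 337.] [128.5   -0.52]
bush 230 [217.9 339. ] [124.88  -0.15]
bush 245 [219.  338.3] [ 1.2519e+02 -8.0000e-02]
bush 260 [220.1 336.9] [126.31  -0.14]
bush 275 [220.8 336.9] [ 1.2549e+02 -1.0000e-02]
bush 290 [221.4 336. ] [ 1.2547e+02 -8.0000e-02]
bush 305 [222.3 335.1] [ 1.2583e+02 -8.0000e-02]
bush 320 [223.  334.7] [ 1.255e+02 -1.000e-02]
bush 340 [224.9 339. ] [120.83   1.16]
bush 360 [226.  332.4] [127.07   0.13]
```

>>> play_rows:
  rows:
    - [[0.02,-0.001,0.008],[0,0,0]]
    - [[0.04,-0.002,0.016],[0,0,0]]
    - [[0.06,-0.002,0.016],[0,0,0]]
    - [[0.08,-0.002,0.016],[0,0,0]]
    - [[0.1,-0.002,0.016],[0,0,0]]
    - [[0.12,-0.002,0.016],[0,0,0]]
    - [[0.12,-0.002,0.016],[0,0,0]]
  newtons: 25

```text
time: 7.07
tool_pos: [0.5032, 0.0409, 0.158]
tcp_rot: [1.736, 1.972, -0.541]
wrist_force: [-0.7, -0.9, -5.2]
width: 0.508
grip_force: 43.2
```

```bash
python3 - <<'E'
from h import *
s,p,M=state();print(p,s["wrist_force"],M.T@s["wrist_force"])
w=snap("wrist",4)
im=w["image"]
a=cv2.resize(im[0:210,180:380],(570,600),interpolation=2);cv2.imwrite("pics/w4.png",a[:,:,::-1])
for r in range(5,160,8):
    g=im[max(r-1,0):r+2].astype(float).mean(0);d=np.sqrt((np.gradient(g,axis=0)**2).sum(1))
    a=[]
    for lo,hi in((205,265),(293,353)):
        k=np.argsort(d[lo:hi])[::-1][:1]+lo;a+=k.tolist()
    e=edges(w,r,*a,3);print(r,np.round(e,1),np.round(H(w,r,*e,.012),1),np.round(H(w,r,*e,.0155),1))
E
```

```text
[0.50315594 0.04094094 0.15800087] [-0.743364   -0.86833395 -5.19524853] [ 2.34831425 -0.87691848  4.69186907]
5 [228.2 329.1] [95.9 -0.1] [ 1.239e+02 -1.000e-01]
13 [228.2 351.8] [78.2  2.2] [100.9   2.8]
21 [229.3 350.8] [79.1  2.2] [102.2   2.8]
29 [204.9 349.6] [66.3 -0.3] [85.7 -0.3]
37 [206.  344.1] [69.1 -0.7] [89.2 -0.9]
45 [214.9 340.3] [75.4 -0.2] [97.4 -0.3]
53 [208.8 345.7] [68.8 -0.3] [88.9 -0.4]
61 [229.3 324. ] [98.2 -0.6] [126.8  -0.7]
69 [229.9 323.9] [98.4 -0.5] [127.2  -0.7]
77 [230.3 322.9] [99.2 -0.6] [128.2  -0.8]
85 [242.  312.9] [128.4  -0.5] [165.9  -0.6]
93 [243.  312.8] [129.7  -0.3] [167.6  -0.4]
101 [243.1 311. ] [132.5  -0.6] [171.2  -0.8]
109 [241.8 314. ] [124.1  -0.3] [160.3  -0.4]
117 [243.3 340.1] [92.3  3.2] [119.2   4.1]
125 [244.1 341.1] [91.6  3.4] [118.3   4.4]
133 [244.1 343.2] [89.2  3.6] [115.2   4.6]
141 [244.2 344.4] [87.7  3.7] [113.3   4.8]
149 [245. 346.] [86.5  3.9] [111.7   5.1]
157 [246.  347.3] [85.7  4.2] [110.7   5.4]
```

>>> play_rows:
  rows:
    - [[0,-0.001,0.01],[0,0,0]]
    - [[0.01,-0.002,0.01],[0,0,0]]
    - [[0.025,-0.002,0.01],[0,0,0]]
    - [[0.04,-0.002,0.01],[0,0,0]]
    - [[0.04,-0.002,0.01],[0,0,0]]
    - [[0.04,-0.002,0.01],[0,0,0]]
  claw: -1
  newtons: 22

```text
time: 7.62
tool_pos: [0.5021, 0.0468, 0.1509]
tcp_rot: [1.737, 1.971, -0.541]
wrist_force: [-0.3, 0.4, -4.1]
width: 0.506
grip_force: 43.1
```

```bash
python3 - <<'E'
from h import *
s,p,M=state();print(p,M.T@s["wrist_force"],s["torque"])
E
```

```text
[0.50214326 0.04684301 0.15089802] [ 2.69329721 -0.27133908  3.13111369] [0.600263   0.05048965 0.03466032]
```

>>> play_rows:
  rows:
    - [[0.015,0,0],[0,0,0]]
    - [[0.03,0,0],[0,0,0]]
    - [[0.045,0,0],[0,0,0]]
    - [[0.05,0,0],[0,0,0]]
    - [[0.05,0,0],[0,0,0]]

```text
time: 8.03
tool_pos: [0.5008, 0.0572, 0.1436]
tcp_rot: [1.736, 1.971, -0.541]
wrist_force: [0.5, 0.3, -4.3]
width: 0.507
grip_force: 43.1
```

```bash
python3 - <<'E'
from h import *
s,p,M=state();print(p,M.T@s["wrist_force"],M.T@s["torque"],"pinframe",MP.T@(p-C0))
E
```

```text
[0.50082344 0.05715536 0.14357874] [2.66373023 0.48834886 3.36343503] [-0.02234543  0.61052832  0.03430927] pinframe [-0.08788207  0.00080448  0.02176438]
```

>>> play_rows:
  rows:
    - [[0.015,0,0],[0,0,0]]
    - [[0.03,0,0],[0,0,0]]
    - [[0.04,0,0],[0,0,0]]
    - [[0.04,0,0],[0,0,0]]
    - [[0.04,0,0],[0,0,0]]

```text
time: 8.45
tool_pos: [0.4999, 0.0651, 0.138]
tcp_rot: [1.737, 1.971, -0.541]
wrist_force: [0.5, 0.5, -3.3]
width: 0.509
grip_force: 43.1
```

```bash
python3 - <<'E'
from h import *
s,p,M=state();print(p,M.T@s["wrist_force"],M.T@s["torque"],"pinframe",MP.T@(p-C0))
w=snap("wrist",5)
for r in(5,10,15,20,25,30,40,50,60,70,80):
    im=w["image"];g=im[max(r-1,0):r+2].astype(float).mean(0);d=np.sqrt((np.gradient(g,axis=0)**2).sum(1))
    print(r,[(k,int(d[k])) for k in range(190,370) if d[k]>14 and d[k]==d[k-2:k+3].max()])
E
```

```text
[0.4998905  0.06510216 0.13803848] [2.2885303  0.52358486 2.4634441 ] [-0.0021986   0.61700628 -0.03061189] pinframe [-0.07815061  0.00091678  0.02171376]
5 []
10 []
15 []
20 []
25 []
30 []
40 [(208, 18), (221, 22), (233, 42), (238, 49), (252, 49), (257, 51), (274, 53), (278, 51), (295, 54), (300, 50), (314, 52), (319, 49), (331, 42), (335, 27), (345, 37)]
50 [(195, 15), (200, 38), (205, 43), (209, 50), (217, 51), (222, 52), (233, 49), (238, 51), (253, 49), (258, 53), (274, 54), (278, 51), (295, 54), (300, 50), (314, 57), (319, 52), (331, 54), (335, 44), (344, 46), (348, 39), (353, 30)]
60 [(201, 39), (206, 40), (209, 51), (218, 47), (222, 54), (234, 49), (239, 52), (253, 53), (258, 55), (274, 57), (278, 50), (295, 54), (299, 48), (314, 59), (319, 51), (331, 50), (335, 44), (344, 42), (347, 37), (352, 30)]
70 [(202, 37), (206, 43), (210, 52), (218, 51), (223, 52), (234, 51), (239, 52), (253, 45), (258, 47), (274, 48), (279, 42), (295, 45), (299, 40), (314, 51), (319, 46), (330, 48), (335, 42), (343, 42), (347, 36), (352, 29)]
80 [(198, 25)]
```

>>> play_rows:
  rows:
    - [[0.008,0,0],[0,0,0]]
    - [[0.016,0,0],[0,0,0]]
    - [[0.016,0,0],[0,0,0]]
  claw: -0.5
  newtons: 20

```text
time: 8.75
tool_pos: [0.4994, 0.0685, 0.1357]
tcp_rot: [1.737, 1.971, -0.541]
wrist_force: [-0.1, -0.1, -4.2]
width: 0.503
grip_force: 43.1
```

>>> play_rows:
  rows:
    - [[0.008,0,0],[0,0,0]]
    - [[0.008,0,0],[0,0,0]]
    - [[0.008,0,0],[0,0,0]]

```text
time: 9.0
tool_pos: [0.4993, 0.0699, 0.1347]
tcp_rot: [1.737, 1.971, -0.541]
wrist_force: [-0.0, 0.4, -4.4]
width: 0.503
grip_force: 43.1
```

>>> play_rows:
  rows:
    - [[0.008,0,0],[0,0,0]]
    - [[0.008,0,0],[0,0,0]]
    - [[0.008,0,0],[0,0,0]]

```text
time: 9.25
tool_pos: [0.4993, 0.0709, 0.1341]
tcp_rot: [1.736, 1.97, -0.542]
wrist_force: [1.3, -4.3, -1.9]
width: 0.51
grip_force: 43.2
```

>>> play_rows:
  rows:
    - [[0.008,0,0],[0,0,0]]
    - [[0.008,0,0],[0,0,0]]
    - [[0.008,0,0],[0,0,0]]

```text
time: 9.5
tool_pos: [0.4993, 0.0711, 0.1339]
tcp_rot: [1.735, 1.967, -0.545]
wrist_force: [0.7, -9.0, 1.7]
width: 0.506
grip_force: 43.1
```

>>> play_rows:
  rows:
    - [[-0.016,0,0],[0,0,0]]
    - [[-0.016,0,0],[0,0,0]]
    - [[-0.016,0.004,0],[0,0,0]]
    - [[-0.016,0.008,0],[0,0,0]]
    - [[-0.016,0.008,0],[0,0,0]]

```text
time: 9.92
tool_pos: [0.5015, 0.0706, 0.1345]
tcp_rot: [1.737, 1.971, -0.54]
wrist_force: [-0.0, 0.1, -3.7]
width: 0.506
grip_force: 43.2
```

```bash
python3 - <<'E'
from h import *
s,p,M=state();print(p,M.T@s["wrist_force"],M.T@s["torque"],"pinframe",MP.T@(p-C0))
E
```

```text
[0.5015168  0.07058092 0.13454855] [ 2.18943552 -0.03298356  2.93359801] [0.0347258  0.68792471 0.02998645] pinframe [-0.07187321  0.00324428  0.02157869]
```

>>> play_rows:
  rows:
    - [[0,-0.008,0],[0,0,0]]
    - [[0,-0.016,0],[0,0,0]]
    - [[0,-0.016,0],[0,0,0]]

```text
time: 10.17
tool_pos: [0.4967, 0.0696, 0.1345]
tcp_rot: [1.737, 1.971, -0.541]
wrist_force: [-0.3, -0.3, -4.1]
width: 0.505
grip_force: 43.2
```

```bash
python3 - <<'E'
from h import *
s,p,M=state();print(p,M.T@s["wrist_force"],M.T@s["torque"],"pinframe",MP.T@(p-C0))
E
```

```text
[0.4967489  0.06963794 0.13451377] [ 2.11770266 -0.38073768  3.51696737] [0.03405641 0.61349758 0.04587703] pinframe [-0.07210931 -0.00160591  0.02178646]
```

>>> play_rows:
  rows:
    - [[0,0.01,0],[0,0,0]]
    - [[0,0.01,0.004],[0,0,0]]
    - [[0,0.01,0.008],[0,0,0]]
    - [[0,0.01,0.008],[0,0,0]]

```text
time: 10.5
tool_pos: [0.5005, 0.0694, 0.1338]
tcp_rot: [1.738, 1.97, -0.539]
wrist_force: [-1.6, 2.8, 0.4]
width: 0.507
grip_force: 43.7
```

>>> play_rows:
  rows:
    - [[0,0,0.004],[0,0,0]]
    - [[0,0,0.008],[0,0,0]]
    - [[0,0,0.008],[0,0,0]]

```text
time: 10.75
tool_pos: [0.5006, 0.0694, 0.1335]
tcp_rot: [1.739, 1.97, -0.537]
wrist_force: [-7.3, 8.9, 9.4]
width: 0.502
grip_force: 45.1
```

```bash
python3 - <<'E'
from h import *
s,p,M=state();print(p,M.T@s["wrist_force"],M.T@s["torque"],"pinframe",MP.T@(p-C0))
E
```

```text
[0.50059584 0.0693977  0.13348966] [  2.54116557  -6.06949694 -13.35335873] [ 0.96562959  0.9317615  -0.09884067] pinframe [-0.07212833  0.00217677  0.02305   ]
```

>>> play_rows:
  rows:
    - [[0,0,-0.014],[0,0,0]]
    - [[0,-0.003,-0.028],[0,0,0]]
    - [[0,-0.003,-0.028],[0,0,0]]
    - [[0,-0.003,-0.028],[0,0,0]]

```text
time: 11.08
tool_pos: [0.4987, 0.0713, 0.137]
tcp_rot: [1.737, 1.971, -0.541]
wrist_force: [0.4, 0.4, -4.9]
width: 0.507
grip_force: 43.2
```

```bash
python3 - <<'E'
from h import *
s,p,M=state();print(p,M.T@s["wrist_force"],M.T@s["torque"],"pinframe",MP.T@(p-C0))
E
```

```text
[0.49873554 0.07134472 0.13695729] [3.06409504 0.37138117 3.82021595] [-0.03788651  0.62974119 -0.00709469] pinframe [-0.07233712  0.00058652  0.018963  ]
```

>>> play_rows:
  rows:
    - [[0.008,0,-0.001],[0,0,0]]
    - [[0.016,0,-0.001],[0,0,0]]
    - [[0.016,0,-0.001],[0,0,0]]

```text
time: 11.33
tool_pos: [0.4981, 0.0749, 0.1344]
tcp_rot: [1.737, 1.971, -0.542]
wrist_force: [0.8, -0.4, -4.9]
width: 0.507
grip_force: 43.2
```

>>> play_rows:
  rows:
    - [[0.008,0,0],[0,0,0]]
    - [[0.008,0,0],[0,0,0]]

```text
time: 11.5
tool_pos: [0.4981, 0.0767, 0.1336]
tcp_rot: [1.737, 1.971, -0.541]
wrist_force: [0.4, 1.0, -4.2]
width: 0.506
grip_force: 43.2
```

```bash
python3 - <<'E'
from h import *
s,p,M=state();print(p,M.T@s["wrist_force"],M.T@s["torque"],"pinframe",MP.T@(p-C0))
E
```

```text
[0.49807197 0.07667534 0.13356279] [3.17802183 0.49635499 2.93817168] [ 0.07546148  0.68896172 -0.02075115] pinframe [-0.06598993  0.00062441  0.01866257]
```

>>> play_rows:
  rows:
    - [[0.012,0,0],[0,0,0]]
    - [[0.024,0,0],[0,0,0]]
    - [[0.036,0,0],[0,0,0]]
    - [[0.036,0,0],[0,0,0]]

```text
time: 11.83
tool_pos: [0.4971, 0.0843, 0.1283]
tcp_rot: [1.737, 1.971, -0.541]
wrist_force: [0.7, 0.3, -3.6]
width: 0.507
grip_force: 43.2
```

```bash
python3 - <<'E'
from h import *
s,p,M=state();print(p,M.T@s["wrist_force"],M.T@s["torque"],"pinframe",MP.T@(p-C0))
E
```

```text
[0.49711284 0.08432748 0.12830215] [2.19163037 0.7088153  2.80524975] [-0.00991776  0.6151272   0.05481498] pinframe [-0.05665536  0.00067229  0.01854848]
```

>>> play_rows:
  rows:
    - [[0.012,0,0],[0,0,0]]
    - [[0.024,0,0],[0,0,0]]
    - [[0.036,0,0],[0,0,0]]
    - [[0.036,0,0],[0,0,0]]

```text
time: 12.17
tool_pos: [0.4963, 0.0916, 0.1232]
tcp_rot: [1.737, 1.971, -0.541]
wrist_force: [-0.7, -0.5, -4.2]
width: 0.506
grip_force: 43.2
```

>>> play_rows:
  rows:
    - [[0.008,0,0],[0,0,0]]
    - [[0.012,0,0],[0,0,0]]
    - [[0.012,0,0],[0,0,0]]

```text
time: 12.42
tool_pos: [0.4961, 0.0938, 0.1218]
tcp_rot: [1.737, 1.971, -0.541]
wrist_force: [0.2, 0.6, -4.1]
width: 0.507
grip_force: 43.2
```

```bash
python3 - <<'E'
from h import *
s,p,M=state();print(p,M.T@s["wrist_force"],M.T@s["torque"],"pinframe",MP.T@(p-C0))
E
```

```text
[0.49607112 0.09376462 0.1217913 ] [2.86923401 0.23746702 3.03321855] [0.03247807 0.61583142 0.03964374] pinframe [-0.04514519  0.00087127  0.01843725]
```

>>> play_rows:
  rows:
    - [[0.008,0,0],[0,0,0]]
    - [[0.008,0,0],[0,0,0]]
    - [[0.008,0,0],[0,0,0]]

```text
time: 12.67
tool_pos: [0.4959, 0.0953, 0.1207]
tcp_rot: [1.737, 1.971, -0.541]
wrist_force: [-0.2, -0.5, -3.7]
width: 0.507
grip_force: 43.2
```

>>> play_rows:
  rows:
    - [[0.008,0,0],[0,0,0]]
    - [[0.008,0,0],[0,0,0]]
    - [[0.008,0,0],[0,0,0]]

```text
time: 12.92
tool_pos: [0.4959, 0.0969, 0.1198]
tcp_rot: [1.737, 1.97, -0.54]
wrist_force: [0.6, -0.3, -4.0]
width: 0.504
grip_force: 43.2
```

```bash
python3 - <<'E'
from h import *
s,p,M=state();print(p,M.T@s["wrist_force"],M.T@s["torque"],"pinframe",MP.T@(p-C0))
E
```

```text
[0.4958902  0.09687612 0.11978183] [1.96401627 0.54737727 3.49880882] [-0.04620265  0.44030542  0.02677335] pinframe [-0.04144628  0.00109803  0.01830036]
```

>>> play_rows:
  rows:
    - [[0.007,0,0],[0,0,0]]
    - [[0.007,0,0],[0,0,0]]
    - [[0.007,0,0],[0,0,0]]

```text
time: 13.17
tool_pos: [0.4959, 0.0969, 0.1198]
tcp_rot: [1.735, 1.968, -0.544]
wrist_force: [0.2, -6.2, 1.0]
width: 0.504
grip_force: 43.3
```

```bash
python3 - <<'E'
from h import *
s,p,M=state();print(p,M.T@s["wrist_force"],M.T@s["torque"],"pinframe",MP.T@(p-C0))
E
```

```text
[0.49588916 0.09692949 0.11979911] [-5.57242945 -0.55479432  2.74615413] [-0.00623232 -0.43378434 -0.15856409] pinframe [-0.04141273  0.00110397  0.01825577]
```

>>> play_rows:
  rows:
    - [[-0.02,0,0],[0,0,0]]
    - [[-0.06,0,0],[0,0,0]]
    - [[-0.1,0,0],[0,0,0]]
    - [[-0.14,0,0],[0,0,0]]
    - [[-0.18,0,0],[0,0,0]]
    - [[-0.22,0,0],[0,0,0]]
    - [[-0.26,0,0],[0,0,0]]
    - [[-0.3,0,0],[0,0,0]]
    - [[-0.35,0,0],[0,0,0]]
    - [[-0.42,0,0],[0,0,0]]
    - [[-0.42,0,0],[0,0,0]]

```text
time: 14.08
tool_pos: [0.5071, 0.0108, 0.1815]
tcp_rot: [1.738, 1.967, -0.539]
wrist_force: [0.5, -0.2, -2.7]
width: 0.504
grip_force: 43.2
```

```bash
python3 - <<'E'
from h import *
s,p,M=state();print(p,M.T@s["wrist_force"],MP.T@(p-C0))
A=[.53,.09,.30];B=[.5906,.3007,.20];C=[.5906,.3007,.026]
to(A,rot(110,15));to(B,rot(134),A,rot(110,15));to(C,rot(134),B,rot(134))
E
```

```text
[0.50708554 0.01077817 0.18146833] [1.36513939 0.48741264 2.32739115] [-0.14794915  0.00095957  0.01756916]
shift [-0.024, 0.135, -0.561] turn [-0.11, 0.446, -0.263] rows>=3.5
shift [0.788, 0.516, 0.203] turn [-0.07, 0.328, -0.53] rows>=5.8
shift [0.0, 0.0, 0.696] turn [0.0, 0.0, 0.0] rows>=4.2
```

>>> play_rows:
  rows:
    - [[0,0.03,-0.14],[-0.02,0.1,-0.06]]
    - [[-0.01,0.06,-0.28],[-0.05,0.2,-0.12]]
    - [[-0.02,0.1,-0.42],[-0.08,0.32,-0.19]]
    - [[-0.024,0.135,-0.56],[-0.11,0.446,-0.263]]
    - [[-0.024,0.135,-0.56],[-0.11,0.446,-0.263]]
    - [[-0.024,0.135,-0.56],[-0.11,0.446,-0.263]]

```text
time: 14.58
tool_pos: [0.5309, 0.0913, 0.3007]
tcp_rot: [1.675, 2.389, -0.215]
wrist_force: [-0.5, 0.2, -5.0]
width: 0.505
grip_force: 43.1
```

>>> play_rows:
  rows:
    - [[0.13,0.085,0.03],[-0.01,0.05,-0.09]]
    - [[0.26,0.17,0.065],[-0.02,0.11,-0.18]]
    - [[0.39,0.26,0.1],[-0.03,0.16,-0.27]]
    - [[0.52,0.34,0.135],[-0.05,0.22,-0.36]]
    - [[0.65,0.43,0.17],[-0.06,0.27,-0.45]]
    - [[0.788,0.516,0.203],[-0.07,0.328,-0.53]]
    - [[0.788,0.516,0.203],[-0.07,0.328,-0.53]]
    - [[0.788,0.516,0.203],[-0.07,0.328,-0.53]]

```text
time: 15.25
tool_pos: [0.5861, 0.3019, 0.1904]
tcp_rot: [-1.221, -2.885, 0.016]
wrist_force: [0.1, -0.8, -3.6]
width: 0.499
grip_force: 43.0
```

```bash
python3 - <<'E'
from h import *
s,p,M=state();print(p,s["wrist_force"]);to([.5906,.3007,.026],rot(134))
E
```

```text
[0.5860814  0.3018589  0.19037888] [ 0.06158348 -0.8208969  -3.60958649]
shift [-0.019, 0.018, 0.657] turn [-0.017, -0.006, 0.003] rows>=3.9
```

>>> play_rows:
  rows:
    - [[-0.01,0.01,0.12],[0,0,0]]
    - [[-0.019,0.018,0.25],[-0.017,0,0]]
    - [[-0.019,0.018,0.38],[-0.017,0,0]]
    - [[-0.019,0.018,0.5],[-0.017,0,0]]
    - [[-0.019,0.018,0.6],[-0.017,0,0]]
    - [[-0.019,0.018,0.65],[-0.017,0,0]]
    - [[-0.019,0.018,0.668],[-0.017,0,0]]
    - [[-0.019,0.018,0.668],[-0.017,0,0]]

```text
time: 15.92
tool_pos: [0.594, 0.3015, 0.0289]
tcp_rot: [1.226, 2.892, 0.015]
wrist_force: [-0.0, -0.4, -4.0]
width: 0.503
grip_force: 43.0
```

>>> play_rows:
  rows:
    - [[0,0,0],[0,0,0]]
    - [[0,0,0],[0,0,0]]
    - [[0,0,0],[0,0,0]]
  claw: 0.3
  newtons: 25

```text
time: 16.17
tool_pos: [0.5981, 0.3038, 0.034]
tcp_rot: [1.223, 2.886, 0.026]
wrist_force: [-0.1, 0.3, 0.6]
width: 0.651
grip_force: 0.0
```

>>> play_rows:
  rows:
    - [[0,0,-0.05],[0,0,0]]
    - [[0,0,-0.15],[0,0,0]]
    - [[0,0,-0.3],[0,0,0]]
    - [[0,0,-0.46],[0,0,0]]
    - [[0,0,-0.62],[0,0,0]]
    - [[0,0,-0.78],[0,0,0]]
    - [[0,0,-0.85],[0,0,0]]
    - [[0,0,-0.85],[0,0,0]]

```text
time: 16.83
tool_pos: [0.5978, 0.3022, 0.2538]
tcp_rot: [1.221, 2.88, 0.038]
wrist_force: [0.3, -0.2, 0.1]
width: 0.649
grip_force: 0.0
```

```bash
python3 - <<'E'
from h import *
s,p,M=state();print(s["time"],p,s["wrist_force"])
w=snap("wrist",6)
for c in(w,):
    for r in bronze(c,(0,0,560,420)): print(np.round(r[0]),np.round(r[1]),round(r[2]),plane(c,r[0],.04).round(3))
A=[.50,.12,.30];B=[.50,-.06,.28];C=[.551,-.153,.22]
to(A,rot(160));to(B,rot(182),A,rot(160));to(C,rot(182),B,rot(182))
E
```

```text
16.8333 [0.59776796 0.30221304 0.25382147] [ 0.28957424 -0.23138027  0.11218972]
[288. 369.] [21. 37.] 79 [0.768 0.149 0.04 ]
[525. 316.] [13. 65.] 74 [0.918 0.389 0.04 ]
[272. 178.] [82. 40.] 90 [0.594 0.302 0.04 ]
[435. 143.] [  6. 167.] 27 [0.686 0.44  0.04 ]
shift [-0.254, -0.777, -0.217] turn [0.028, 0.008, -0.576] rows>=5.1
shift [-0.246, -0.677, 0.08] turn [0.0, 0.0, -0.489] rows>=4.3
shift [-0.191, -0.379, 0.24] turn [0.0, 0.0, 0.0] rows>=2.9
```

>>> play_rows:
  rows:
    - [[-0.05,-0.15,-0.05],[0,0,-0.12]]
    - [[-0.1,-0.3,-0.1],[0,0,-0.23]]
    - [[-0.15,-0.45,-0.15],[0,0,-0.35]]
    - [[-0.2,-0.61,-0.19],[0.01,0,-0.46]]
    - [[-0.25,-0.777,-0.217],[0.028,0.008,-0.576]]
    - [[-0.25,-0.777,-0.217],[0.028,0.008,-0.576]]
    - [[-0.25,-0.777,-0.217],[0.028,0.008,-0.576]]

```text
time: 17.47
tool_pos: [0.4964, 0.1182, 0.2948]
tcp_rot: [-0.55, -3.085, 0.009]
wrist_force: [0.1, 0.2, 0.0]
width: 0.648
grip_force: 0.0
```

>>> play_rows:
  rows:
    - [[-0.06,-0.15,0],[0,0,-0.1]]
    - [[-0.12,-0.3,0.02],[0,0,-0.2]]
    - [[-0.18,-0.45,0.04],[0,0,-0.3]]
    - [[-0.246,-0.677,0.08],[0,0,-0.4]]
    - [[-0.246,-0.677,0.08],[0,0,-0.489]]
    - [[-0.246,-0.677,0.08],[0,0,-0.489]]
    - [[-0.246,-0.677,0.08],[0,0,-0.489]]

```text
time: 18.05
tool_pos: [0.4971, -0.0601, 0.2741]
tcp_rot: [0.049, -3.129, 0.005]
wrist_force: [0.4, 0.3, 0.1]
width: 0.65
grip_force: 0.0
```

```bash
python3 - <<'E'
from h import *
s,p,M=state();print(s["time"],p,s["q"].round(2));to([.551,-.153,.21],rot(182))
E
```

```text
18.05 [ 0.49713703 -0.06014508  0.27406458] [-0.17 -0.09  1.91 -0.01  1.33 -1.77]
shift [-0.207, -0.377, 0.255] turn [-0.003, -0.015, -0.005] rows>=3.0
```

>>> play_rows:
  rows:
    - [[-0.05,-0.1,0.06],[0,0,0]]
    - [[-0.1,-0.2,0.12],[0,0,0]]
    - [[-0.15,-0.3,0.18],[0,-0.015,0]]
    - [[-0.207,-0.377,0.255],[0,-0.015,-0.005]]
    - [[-0.207,-0.377,0.255],[0,-0.015,-0.005]]
    - [[-0.207,-0.377,0.255],[0,-0.015,-0.005]]

```text
time: 18.55
tool_pos: [0.5514, -0.1514, 0.2092]
tcp_rot: [0.06, -3.139, 0.003]
wrist_force: [-0.2, 0.4, 0.6]
width: 0.649
grip_force: 0.0
```

```bash
python3 - <<'E'
from h import *
s,p,M=state();print(s["time"],p)
w=snap("wrist",7)
for r in bronze(w,(180,100,380,340)): print(np.round(r[0],1),np.round(r[1]),round(r[2]),plane(w,r[0],.094).round(4),np.round(cv2.boxPoints(r)).tolist())
h=cv2.cvtColor(w["image"],cv2.COLOR_RGB2HSV)
print([edges(w,r,240,296,9) for r in(180,200,220)])
to([.553,-.1535,.13],rot(182.1))
E
```

```text
18.55 [ 0.55143816 -0.1514157   0.20924993]
[277. 213.] [116.  58.] 90 [ 0.5553 -0.1529  0.094 ] [[248.0, 155.0], [306.0, 155.0], [306.0, 271.0], [248.0, 271.0]]
[[np.float64(246.8648928152246), np.float64(305.64510275735296)], [np.float64(240.08080665612061), np.float64(305.43933830096375)], [np.float64(247.65172470880222), np.float64(305.2958015718265)]]
shift [-0.005, -0.009, 0.323] turn [-0.003, -0.0, 0.003] rows>=1.9
```

>>> play_rows:
  rows:
    - [[-0.01,-0.009,0.1],[0,0,0]]
    - [[-0.015,-0.009,0.2],[0,0,0]]
    - [[-0.015,-0.009,0.3],[0,0,0]]
    - [[-0.015,-0.009,0.323],[0,0,0]]
    - [[-0.015,-0.009,0.323],[0,0,0]]

```text
time: 19.02
tool_pos: [0.554, -0.1533, 0.1293]
tcp_rot: [0.063, -3.139, 0.004]
wrist_force: [-0.5, -0.2, 0.4]
width: 0.654
grip_force: 0.0
```

```bash
python3 - <<'E'
from h import *
s,p,M=state();print(p,s["width"]);to([.5555,-.1535,.0725],rot(182.1))
E
```

```text
[ 0.55404187 -0.15332385  0.12931021] 0.653679881483301
shift [-0.006, -0.0, 0.227] turn [-0.003, -0.002, 0.004] rows>=1.4
```

>>> play_rows:
  rows:
    - [[-0.006,0,0.08],[0,0,0]]
    - [[-0.006,0,0.16],[0,0,0]]
    - [[-0.006,0,0.21],[0,0,0]]
    - [[-0.006,0,0.227],[0,0,0]]
    - [[-0.006,0,0.227],[0,0,0]]
    - [[-0.006,0,0.227],[0,0,0]]

```text
time: 19.52
tool_pos: [0.5578, -0.1556, 0.0751]
tcp_rot: [-0.061, 3.138, -0.007]
wrist_force: [0.4, 0.2, 0.4]
width: 0.651
grip_force: 0.0
```

>>> play_rows:
  rows:
    - [[0,0,0],[0,0,0]]
    - [[0,0,0],[0,0,0]]
    - [[0,0,0],[0,0,0]]
    - [[0,0,0],[0,0,0]]
    - [[0,0,0],[0,0,0]]
    - [[0,0,0],[0,0,0]]
  claw: -1
  newtons: 25

```text
time: 20.02
tool_pos: [0.5581, -0.1534, 0.0762]
tcp_rot: [-0.059, 3.137, -0.001]
wrist_force: [-0.5, 7.8, 6.0]
width: 0.508
grip_force: 26.4
```

>>> play_rows:
  rows:
    - [[0,0,-0.05],[0,0,0]]
    - [[0,0,-0.15],[0,0,0]]
    - [[0,0,-0.28],[0,0,0]]
    - [[0,0,-0.42],[0,0,0]]
    - [[0,0,-0.54],[0,0,0]]
    - [[0,0,-0.6],[0,0,0]]
    - [[0,0,-0.6],[0,0,0]]

```text
time: 20.6
tool_pos: [0.56, -0.1563, 0.2309]
tcp_rot: [-0.06, 3.129, -0.013]
wrist_force: [1.1, 0.3, -2.1]
width: 0.508
grip_force: 26.9
```

```bash
python3 - <<'E'
from h import *
s,p,M=state();print(p,s["q"].round(2),s["wrist_force"])
B=[.50,-.09,.28];Cc=[.49,-.02,.28]
C=C0+.140*D+MP@[0,.0007,.0186]; print(C)
to(B,rot(145,8));to(Cc,rot(115,22),B,rot(145,8));to(C,MP,Cc,rot(115,22))
E
```

```text
[ 0.5600358  -0.15633724  0.23090142] [-0.31  0.08  1.82 -0.    1.23 -1.92] [ 1.09733976  0.31367741 -2.05368155]
[0.50605544 0.01661395 0.17606447]
shift [0.227, 0.273, -0.201] turn [0.052, -0.153, 0.826] rows>=5.3
shift [0.191, 0.206, -0.027] turn [0.173, -0.304, 0.646] rows>=4.6
shift [0.254, 0.12, 0.346] turn [0.186, -0.287, 0.342] rows>=3.0
```

>>> play_rows:
  rows:
    - [[0.045,0.05,-0.04],[0.01,-0.03,0.15]]
    - [[0.09,0.1,-0.08],[0.02,-0.06,0.3]]
    - [[0.13,0.16,-0.12],[0.03,-0.09,0.45]]
    - [[0.18,0.22,-0.16],[0.04,-0.12,0.6]]
    - [[0.227,0.273,-0.2],[0.052,-0.153,0.75]]
    - [[0.227,0.273,-0.2],[0.052,-0.153,0.826]]
    - [[0.227,0.273,-0.2],[0.052,-0.153,0.826]]

```text
time: 21.18
tool_pos: [0.4962, -0.0879, 0.2732]
tcp_rot: [0.908, 2.879, -0.062]
wrist_force: [0.4, -1.1, -2.3]
width: 0.506
grip_force: 26.9
```

>>> play_rows:
  rows:
    - [[0.04,0.04,0],[0.03,-0.06,0.13]]
    - [[0.08,0.08,-0.01],[0.07,-0.12,0.26]]
    - [[0.12,0.12,-0.02],[0.1,-0.19,0.39]]
    - [[0.16,0.16,-0.025],[0.14,-0.25,0.52]]
    - [[0.19,0.206,-0.027],[0.173,-0.304,0.646]]
    - [[0.19,0.206,-0.027],[0.173,-0.304,0.646]]
    - [[0.19,0.206,-0.027],[0.173,-0.304,0.646]]

```text
time: 21.77
tool_pos: [0.487, -0.0176, 0.2718]
tcp_rot: [1.507, 2.38, -0.3]
wrist_force: [-0.5, 0.3, -2.8]
width: 0.507
grip_force: 27.0
```

```bash
python3 - <<'E'
from h import *
s,p,M=state();print(p,s["wrist_force"])
to(C0+.140*D+MP@[0,.0007,.016],MP)
E
```

```text
[ 0.48699204 -0.01758534  0.27184615] [-0.47149058  0.26613272 -2.80783169]
shift [0.227, 0.133, 0.312] turn [0.173, -0.297, 0.354] rows>=3.1
```

>>> play_rows:
  rows:
    - [[0.057,0.033,0.078],[0.043,-0.075,0.09]]
    - [[0.114,0.066,0.156],[0.086,-0.15,0.18]]
    - [[0.17,0.1,0.234],[0.13,-0.22,0.27]]
    - [[0.227,0.133,0.312],[0.173,-0.297,0.354]]
    - [[0.227,0.133,0.312],[0.173,-0.297,0.354]]
    - [[0.227,0.133,0.312],[0.173,-0.297,0.354]]
    - [[0.227,0.133,0.312],[0.173,-0.297,0.354]]

```text
time: 22.35
tool_pos: [0.5071, 0.0158, 0.1804]
tcp_rot: [1.736, 1.974, -0.545]
wrist_force: [0.1, -0.2, -2.5]
width: 0.512
grip_force: 27.1
```

```bash
python3 - <<'E'
from h import *
s,p,M=state();print(p,M.T@s["wrist_force"],MP.T@(p-C0))
to(C0+.140*D+MP@[0,.0007,.016],MP)
w=snap("wrist",8)
for r in(5,20,35,45,65,80):
    l=180+(181+11*r/85)/3;q=180+(406-5*r/85)/3;e=edges(w,r,l,q,5);print("pin",r,np.round(e,1),np.round(H(w,r,*e,.012),2))
for r in(215,230,245,260,275,290,305,320,340,360):
    l=130+.75*(118+11*(r-210)/157);q=130+.75*(280-8*(r-210)/157);e=edges(w,r,l,q,5);print("bush",r,np.round(e,1),np.round(H(w,r,*e,.022),2))
E
```

```text
[0.50710812 0.01581907 0.18039824] [1.25174447 0.05519039 2.20226967] [-0.14324385  0.00163992  0.01558082]
shift [0.013, -0.004, 0.002] turn [0.001, 0.0, -0.004] rows>=0.1
pin 5 [238.3 312. ] [130.92  -1.22]
pin 20 [239.2 311.8] [131.31  -1.11]
pin 35 [240.  311.7] [131.57  -1.02]
pin 45 [241.2 313. ] [130.51  -0.59]
pin 65 [241.9 308.9] [137.89  -1.24]
pin 80 [243.  307.9] [140.73  -1.28]
bush 215 [219.  335.9] [130.75  -0.55]
bush 230 [219.8 338.6] [1.2724e+02 1.1000e-01]
bush 245 [220.2 337.4] [ 1.2741e+02 -2.0000e-02]
bush 260 [221.9 335.9] [1.2927e+02 1.0000e-02]
bush 275 [221.9 335.9] [127.67  -0.  ]
bush 290 [222.8 335. ] [ 1.2808e+02 -1.0000e-02]
bush 305 [223.3 334.1] [ 1.281e+02 -8.000e-02]
bush 320 [224.  333.7] [ 1.2762e+02 -2.0000e-02]
bush 340 [225.4 339.3] [121.01   1.32]
bush 360 [226.2 331.4] [ 1.2842e+02 -4.0000e-02]
```

>>> play_rows:
  rows:
    - [[0.02,-0.004,0.002],[0,0,0]]
    - [[0.04,-0.004,0.002],[0,0,0]]
    - [[0.06,-0.004,0.002],[0,0,0]]
    - [[0.08,-0.004,0.002],[0,0,0]]
    - [[0.1,-0.004,0.002],[0,0,0]]
    - [[0.12,-0.004,0.002],[0,0,0]]
    - [[0.14,-0.004,0.002],[0,0,0]]
    - [[0.14,-0.004,0.002],[0,0,0]]

```text
time: 23.07
tool_pos: [0.5019, 0.0454, 0.159]
tcp_rot: [1.736, 1.973, -0.544]
wrist_force: [-0.4, 0.3, -2.1]
width: 0.506
grip_force: 27.1
```

```bash
python3 - <<'E'
from h import *
s,p,M=state();print(p,M.T@s["wrist_force"],M.T@s["torque"],"pinframe",MP.T@(p-C0))
E
```

```text
[0.50192331 0.04538229 0.15896899] [ 1.52329604 -0.38214689  1.49360859] [-0.01014879  0.51753458  0.01409859] pinframe [-0.10638858  0.00035824  0.01593476]
```

>>> play_rows:
  rows:
    - [[0.012,0.001,0],[0,0,0]]
    - [[0.024,0.001,0],[0,0,0]]
    - [[0.036,0.001,0],[0,0,0]]
    - [[0.036,0.001,0],[0,0,0]]

```text
time: 23.4
tool_pos: [0.5015, 0.0523, 0.1542]
tcp_rot: [1.737, 1.972, -0.544]
wrist_force: [0.5, -0.5, -3.2]
width: 0.507
grip_force: 27.1
```

```bash
python3 - <<'E'
from h import *
s,p,M=state();print(p,M.T@s["wrist_force"],M.T@s["torque"],"pinframe",MP.T@(p-C0))
E
```

```text
[0.5014989  0.05232031 0.15422761] [1.3707803  0.46583326 2.95634143] [0.00838567 0.54917737 0.04103489] pinframe [-0.09798898  0.00084306  0.01584146]
```

Nothing touching; continue in to near the step.

>>> play_rows:
  rows:
    - [[0.012,0,0],[0,0,0]]
    - [[0.024,0,0],[0,0,0]]
    - [[0.036,0,0],[0,0,0]]
    - [[0.048,0,0],[0,0,0]]
    - [[0.06,0,0],[0,0,0]]
    - [[0.06,0,0],[0,0,0]]

```text
time: 23.9
tool_pos: [0.4999, 0.0646, 0.1456]
tcp_rot: [1.737, 1.972, -0.544]
wrist_force: [0.5, -0.0, -2.6]
width: 0.511
grip_force: 27.1
```

```bash
python3 - <<'E'
from h import *
s,p,M=state();print(p,M.T@s["wrist_force"],M.T@s["torque"],"pinframe",MP.T@(p-C0))
E
```

```text
[0.49993995 0.06457348 0.14561501] [1.42876017 0.46215986 2.202072  ] [ 0.02072732  0.54613389 -0.01370124] pinframe [-0.08293098  0.0008968   0.01581177]
```

>>> play_rows:
  rows:
    - [[0.01,0,0],[0,0,0]]
    - [[0.02,0,0],[0,0,0]]
    - [[0.03,0,0],[0,0,0]]
    - [[0.032,0,0],[0,0,0]]
    - [[0.032,0,0],[0,0,0]]

```text
time: 24.32
tool_pos: [0.4993, 0.0708, 0.1413]
tcp_rot: [1.737, 1.972, -0.544]
wrist_force: [-0.1, 0.1, -2.8]
width: 0.506
grip_force: 27.1
```

>>> play_rows:
  rows:
    - [[0.008,0,0],[0,0,0]]
    - [[0.008,0,0],[0,0,0]]
    - [[0.008,0,0],[0,0,0]]

```text
time: 24.57
tool_pos: [0.4991, 0.0723, 0.1403]
tcp_rot: [1.737, 1.971, -0.544]
wrist_force: [0.4, 0.1, -2.7]
width: 0.516
grip_force: 27.1
```

>>> play_rows:
  rows:
    - [[0.008,0,0],[0,0,0]]
    - [[0.008,0,0],[0,0,0]]
    - [[0.008,0,0],[0,0,0]]

```text
time: 24.82
tool_pos: [0.4989, 0.0739, 0.1391]
tcp_rot: [1.737, 1.971, -0.544]
wrist_force: [0.2, -0.1, -2.3]
width: 0.508
grip_force: 27.1
```

```bash
python3 - <<'E'
from h import *
s,p,M=state();print(p,M.T@s["wrist_force"],M.T@s["torque"],"pinframe",MP.T@(p-C0))
E
```

```text
[0.49888917 0.07393561 0.13914848] [1.25337763 0.16437161 1.95500244] [-0.03101309  0.51327017  0.0163942 ] pinframe [-0.07150618  0.00107701  0.01570622]
```

>>> play_rows:
  rows:
    - [[0.008,0,0],[0,0,0]]
    - [[0.008,0,0],[0,0,0]]
    - [[0.008,0,0],[0,0,0]]

```text
time: 25.07
tool_pos: [0.4986, 0.0749, 0.1384]
tcp_rot: [1.736, 1.97, -0.545]
wrist_force: [-0.4, -3.4, -0.3]
width: 0.507
grip_force: 27.1
```

>>> play_rows:
  rows:
    - [[0.007,0,0],[0,0,0]]
    - [[0.007,0,0],[0,0,0]]
    - [[0.007,0,0],[0,0,0]]

```text
time: 25.32
tool_pos: [0.4985, 0.0751, 0.1383]
tcp_rot: [1.735, 1.968, -0.548]
wrist_force: [0.2, -8.1, 3.0]
width: 0.511
grip_force: 27.2
```

```bash
python3 - <<'E'
from h import *
s,p,M=state();print(p,M.T@s["wrist_force"],M.T@s["torque"],"pinframe",MP.T@(p-C0))
E
```

```text
[0.49853256 0.07513878 0.13827938] [-8.33524726 -0.78787697  2.21747758] [ 0.27829319 -0.93495151 -0.15606289] pinframe [-0.06999241  0.0008805   0.01570724]
```

>>> play_rows:
  rows:
    - [[-0.02,0,0],[0,0,0]]
    - [[-0.06,0,0],[0,0,0]]
    - [[-0.1,0,0],[0,0,0]]
    - [[-0.14,0,0],[0,0,0]]
    - [[-0.18,0,0],[0,0,0]]
    - [[-0.22,0,0],[0,0,0]]
    - [[-0.26,0,0],[0,0,0]]
    - [[-0.31,0,0],[0,0,0]]
    - [[-0.33,0,0],[0,0,0]]
    - [[-0.33,0,0],[0,0,0]]

```text
time: 26.15
tool_pos: [0.5074, 0.0089, 0.1857]
tcp_rot: [1.739, 1.969, -0.542]
wrist_force: [-0.1, 0.5, -3.2]
width: 0.507
grip_force: 27.1
```

```bash
python3 - <<'E'
from h import *
s,p,M=state();print(p,M.T@s["wrist_force"],MP.T@(p-C0))
A=[.50,-.04,.28];B=[.53,-.11,.27];C=[.5581,-.1534,.20]
to(A,rot(118,20));to(B,rot(152,6),A,rot(118,20));to(C,rot(182),B,rot(152,6))
E
```

```text
[0.50744398 0.00892136 0.18565236] [ 2.23816118 -0.05476689  2.38295527] [-0.15189534  0.00107257  0.01522456]
shift [-0.373, -0.052, -0.2] turn [-0.207, 0.332, -0.414] rows>=3.6
shift [-0.272, -0.025, 0.141] turn [-0.17, 0.302, -0.738] rows>=5.1
shift [-0.15, -0.101, 0.297] turn [-0.035, 0.13, -0.666] rows>=4.3
```

>>> play_rows:
  rows:
    - [[-0.09,-0.013,-0.05],[-0.05,0.08,-0.1]]
    - [[-0.18,-0.026,-0.1],[-0.1,0.16,-0.2]]
    - [[-0.28,-0.04,-0.15],[-0.15,0.25,-0.3]]
    - [[-0.373,-0.052,-0.2],[-0.207,0.332,-0.414]]
    - [[-0.373,-0.052,-0.2],[-0.207,0.332,-0.414]]
    - [[-0.373,-0.052,-0.2],[-0.207,0.332,-0.414]]

```text
time: 26.65
tool_pos: [0.5007, -0.0408, 0.2827]
tcp_rot: [1.459, 2.423, -0.253]
wrist_force: [0.1, -0.6, -1.8]
width: 0.51
grip_force: 27.1
```

>>> play_rows:
  rows:
    - [[-0.05,0,0.02],[-0.03,0.05,-0.13]]
    - [[-0.1,-0.01,0.05],[-0.06,0.11,-0.27]]
    - [[-0.16,-0.015,0.08],[-0.1,0.17,-0.41]]
    - [[-0.22,-0.02,0.11],[-0.13,0.23,-0.55]]
    - [[-0.272,-0.025,0.141],[-0.17,0.302,-0.69]]
    - [[-0.272,-0.025,0.141],[-0.17,0.302,-0.738]]
    - [[-0.272,-0.025,0.141],[-0.17,0.302,-0.738]]

```text
time: 27.23
tool_pos: [0.5294, -0.1101, 0.2662]
tcp_rot: [0.737, 2.957, -0.041]
wrist_force: [0.2, 0.5, -1.7]
width: 0.505
grip_force: 27.1
```

```bash
python3 - <<'E'
from h import *
s,p,M=state();print(p,s["width"]);to([.5581,-.1534,.17],rot(182))
E
```

```text
[ 0.52944863 -0.11011187  0.26622988] 0.5049488656003421
shift [-0.144, -0.098, 0.401] turn [-0.036, 0.121, -0.666] rows>=4.3
```

>>> play_rows:
  rows:
    - [[-0.03,-0.02,0.08],[-0.01,0.02,-0.14]]
    - [[-0.06,-0.04,0.16],[-0.02,0.05,-0.28]]
    - [[-0.09,-0.06,0.24],[-0.03,0.08,-0.43]]
    - [[-0.12,-0.08,0.32],[-0.036,0.1,-0.57]]
    - [[-0.144,-0.098,0.401],[-0.036,0.121,-0.666]]
    - [[-0.144,-0.098,0.401],[-0.036,0.121,-0.666]]
    - [[-0.144,-0.098,0.401],[-0.036,0.121,-0.666]]
    - [[-0.144,-0.098,0.401],[-0.036,0.121,-0.666]]

```text
time: 27.9
tool_pos: [0.5588, -0.1511, 0.1726]
tcp_rot: [-0.054, 3.137, -0.001]
wrist_force: [-0.3, 0.1, -1.7]
width: 0.507
grip_force: 27.1
```

```bash
python3 - <<'E'
from h import *
s,p,M=state();print(p,s["tcp_rot"],s["width"]);to([.5581,-.1534,.12],rot(182));to([.5581,-.1534,.0775],rot(182))
w=snap("wrist",9)
cv2.imwrite("pics/w9.png",w["image"][40:420,150:420][:,:,::-1])
E
```

```text
[ 0.55878788 -0.15108912  0.17263187] [-5.37741314e-02  3.13708468e+00 -1.31254283e-03] 0.5065721373825419
shift [0.004, -0.009, 0.211] turn [-0.001, 0.005, -0.001] rows>=1.3
shift [0.005, -0.009, 0.381] turn [-0.001, 0.005, -0.001] rows>=2.3
```

View pics/w9.png

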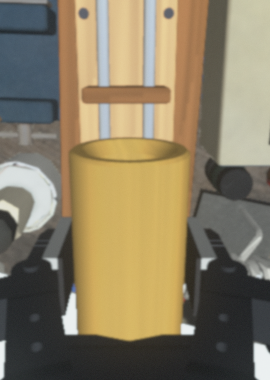

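>>> play_rows:
  rows:
    - [[0.005,-0.005,0.08],[0,0.005,0]]
    - [[0.005,-0.009,0.17],[0,0.005,0]]
    - [[0.005,-0.009,0.25],[0,0.005,0]]
    - [[0.008,-0.009,0.32],[0,0.005,0]]
    - [[0.01,-0.009,0.36],[0,0.005,0]]
    - [[0.01,-0.009,0.37],[0,0.005,0]]
    - [[0.01,-0.009,0.37],[0,0.005,0]]

```text
time: 28.53
tool_pos: [0.5571, -0.1544, 0.0808]
tcp_rot: [-0.056, 3.14, -0.002]
wrist_force: [-0.4, -0.1, -3.1]
width: 0.508
grip_force: 27.0
```

```bash
python3 - <<'E'
from h import *
s,p,M=state();print(p,s["wrist_force"],s["torque"]);to([.5581,-.1534,.0765],rot(182))
E
```

```text
[ 0.5571243  -0.15442213  0.08077031] [-0.37811008 -0.06904213 -3.10692691] [-0.00424444  0.00049919 -0.0261551 ]
shift [-0.004, 0.004, 0.017] turn [-0.001, 0.002, 0.001] rows>=0.1
```

>>> play_rows:
  rows:
    - [[-0.002,0.004,0.008],[0,0,0]]
    - [[-0.004,0.004,0.016],[0,0,0]]
    - [[-0.004,0.004,0.018],[0,0,0]]
    - [[-0.004,0.004,0.018],[0,0,0]]

```text
time: 28.87
tool_pos: [0.5587, -0.1539, 0.0767]
tcp_rot: [-0.057, 3.139, -0.002]
wrist_force: [0.6, 0.3, -2.2]
width: 0.505
grip_force: 27.3
```

>>> play_rows:
  rows:
    - [[0,0,0],[0,0,0]]
    - [[0,0,0],[0,0,0]]
    - [[0,0,0],[0,0,0]]
  claw: 0.28

```text
time: 29.12
tool_pos: [0.5588, -0.154, 0.0767]
tcp_rot: [-0.056, 3.138, -0.002]
wrist_force: [-0.4, 0.3, -0.7]
width: 0.641
grip_force: 0.0
```

>>> play_rows:
  rows:
    - [[0,0,-0.04],[0,0,0]]
    - [[0,0,-0.1],[0,0,0]]
    - [[0,0,-0.2],[0,0,0]]
    - [[0,0,-0.32],[0,0,0]]
    - [[0,0,-0.48],[0,0,0]]
    - [[0,0,-0.6],[0,0,0]]
    - [[0,0,-0.6],[0,0,0]]

```text
time: 29.7
tool_pos: [0.5626, -0.1551, 0.2358]
tcp_rot: [-0.056, 3.126, -0.009]
wrist_force: [1.3, -0.3, -0.4]
width: 0.641
grip_force: 0.0
```

```bash
python3 - <<'E'
from h import *
s,p,M=state();print(s["time"],p,s["wrist_force"],s["grip_force"])
w=snap("wrist",10);t=snap("top",10)
for r in bronze(w,(180,100,380,340)): print(np.round(r[0],1),np.round(r[1]),round(r[2]),plane(w,r[0],.094).round(4))
for r in bronze(t,(140,140,230,250))+bronze(t,(370,195,412,310)): print("top",np.round(r[0],1),np.round(r[1]),round(r[2]),plane(t,r[0],.04).round(4))
cv2.imwrite("pics/w10.png",np.hstack([w["image"][60:400,150:420],cv2.resize(t["image"][130:300,130:420],(580,340))])[:,:,::-1][:, :800])
E
```

```text
29.7 [ 0.56262393 -0.15510436  0.23583343] [ 1.29882417 -0.29769846 -0.43025643] 0.0
[283.  188.5] [107.  54.] 90 [ 0.5558 -0.1529  0.094 ]
top [189.2 198.2] [17. 34.] 52 [0.5931 0.3006 0.04  ]
top [393. 228.] [38. 20.] 90 [ 0.5633 -0.1684  0.04  ]
```

```bash
python3 -c "
from workcell import bot
print(bot.finish_job())"
```

```text
the job is handed in; nothing more can be done
None
```

I gauged both bushes and handed the job in at about 30 s. The bush from the near bay caught at the step until I re-centred it, then slid to the collar, so it is oversize and lies in the tray. The other stopped at the step and is back on the rods of its bay; final camera readings put both where they should be, but the hand-in returned no verdict.

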